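# Load the filter discs into the reader with the lifter and trip its limit switch

### The arm

A 6-joint arm with a two-finger parallel gripper is mounted at the origin on a cart in front of the work surface, level with it; the furniture and walls round the work are solid. World frame = base frame: x ahead of the robot, y to its left, z up, the work surface at z = 0. Lengths are in m, angles in rad, forces in N, time in s.
With the tool pointing down it reaches from about 0.375 to 0.9 m from the base axis. Payload 3.1 kg.
Tool frame: the origin (TCP) lies between the finger pads; the fingertips stand 17 mm ahead of it and the grasp point (between the pads) lies 2 mm behind it (robot.nose_length is the distance from the TCP to the fingertips, in m); z points along the fingers, y is the line along which they close (so a half turn about z gives the same grasp; the last joint's range is limited). The gripper opens to 87 mm and grips with 3 to 60 N. Pads are 19 mm wide; open, the fingers measure 117 mm over their backs; the gripper's body (75 mm by 190 mm) begins 51 mm behind the grasp point.
Start: joints at [-1.325, 0.527, 1.433, -0, 1.181, -0.178], TCP at [0.257, -0.57, 0.24] pointing down, gripper open.
Joint ranges: [-3.08, 3.08], [-0.75, 2.2], [0.22, 2.44], [-1.43, 4.57], [0, 2.65], [-2.85, 2.85]. Speed limits (rad/s): [2.79, 2.79, 3.14, 3.14, 3.14, 3.14].

### API

Orientations are given as a unit quaternion [x, y, z, w].
In Python, from rig import robot, cams gives the robot as it stands.
- The arm moves only by the shell command python3 -m pendant 'ROWS' [FORCE]. ROWS is JSON, a list of rows, each an object with "jaw": the opening, from 0 (shut) to 1 (fully open); "linear": the shift along the tool's x, y, z in cm, a list of three; "twist": the turn about the tool's z in degrees. A call has 1 to 12 rows; each row shifts and turns the commanded pose from where the row before left it, along the tool's axes as they then stand; what a row does not reach is not made up. A row lasts 1/12 s, in which the tool goes at most 41.7 mm and 7.16 degrees, less where a joint would pass 70% of its speed; a pose out of reach is approached as far as the arm can. A call is refused whole if a number of a shift passes 4.17 or a number of a turn 7.16, either way. A call with a gripper value outside its range is refused whole. The fingers move at their own pace and stop on an object; FORCE is the grip in N (left out, the last holds). Time passes only in rows, so rows that do not move let the fingers close. It gives the time, the measured TCP pose, the force, the opening and the grip force at its end, in the units of the state.
- robot.get_obs(): the state, without advancing time (a new reading comes with each control period).
- cams.camera(name): name is "scene" or "top" or "wrist"; returns a dict with "color" (480x640x3 uint8, blue, green, red), "depth" (480x640 float32, m along the optical axis (not along the pixel's ray), 0 where there is no reading), "fov_y" (degrees; the focal length in pixels is half the picture's height over the tangent of half this angle, whatever the lens; pixels are square), "cx", "cy" (the principal point, pixels), "k1" (the pictures are not rectified: a ray, as slopes to the right and down, at radius r is drawn at 1 + k1 r^2 times it, then the intrinsics apply), "view" (4x4, takes a point from world to camera coordinates). Camera axes: x right, y down, z forward; pixel columns grow to the right and rows downward; lengths in m; the calibration is good to about 2 mm. A picture is of the moment at which its call begins.
- robot.hand_in(): hands the job in; it is judged then, once.
The state is a dict: "time": time; "q": joint angles; "joint_velocities": joint speeds; "joint_torque": joint torques, N m; "position": TCP position; "tool_rot": TCP orientation; "ft_force": force on the tool from outside, world axes, zero at the start; "moment": the same for the moment, N m; "grip_width": finger opening in m; "grip_force": force on a finger pad.
Only numpy, scipy, OpenCV 4.12 (cv2) and the standard library are available. Lean on these libraries where they do the work, as an engineer would, in place of code of your own. Each camera call takes 0.05 s, during which the arm holds its last target. There are 200 camera calls.

### The job

Take the tongue-shaped lifter by its handle and carry every filter disc from the white-railed supply rack to the reader (the steel-railed one with the white housing), one at a time, balanced flat on the lifter's tongue, and leave each one centred in its own bay; do not touch the discs with the gripper and never tip them. When all are loaded and the lifter is out from under them, push the roller arm on top of the reader sideways until the switch trips and let it spring back; the lifter must end standing flat on its grey mat.

Things in the scene. Friction and masses are not known exactly. Their poses are not given: they have to be found in the camera images.
- lifter: Loose disc lifter, 160 g. Steel tongue 26 wide, 4 mm thick (underside z=0), running along +x to its tip at x=+145 (back end x=-27). Upright grey handle about the origin: 36 long in x, 22 wide in y, z=4 to 66 mm; grasp across y. Foot plate under the handle 60 (x) by 64 mm (y), z=0 to 4. Origin: underside, below the handle's centre; z up. Starts on the mat.
- disc_0: Filter disc: flat steel disc 66 mm diameter, 8 mm thick, 60 g, with a white filter on top. It starts lying centred within 5 mm over one of the three bays of the supply rack, its rim on two rails. Origin: centre of the underside; z up. May be absent (None): two or three discs are there.
- disc_1: Filter disc: flat steel disc 66 mm diameter, 8 mm thick, 60 g, with a white filter on top. It starts lying centred within 5 mm over one of the three bays of the supply rack, its rim on two rails. Origin: centre of the underside; z up. May be absent (None): two or three discs are there.
- disc_2: Filter disc: flat steel disc 66 mm diameter, 8 mm thick, 60 g, with a white filter on top. It starts lying centred within 5 mm over one of the three bays of the supply rack, its rim on two rails. Origin: centre of the underside; z up. May be absent (None): two or three discs are there.
- supply_rack: Fixed rack. Aluminium base plate 84 (x) x 238 (y) x 6 mm; four white rails along x (x=-40 to +40), tops at z=36. Three bays, centres y=+78, 0, -78 mm: each a slot 38 mm wide between rails, floor at z=6, open to front (-x) and back. A disc lies across a slot; the tongue goes under it from the front. Origin: centre of the underside, on the worktop.
- reader: Fixed. Grey base and four steel rails, same form, bays and sizes as the supply rack (bay centres y=+78, 0, -78, rail tops z=36 mm), plus a white housing behind (x=+54 to +106, y=+-125, up to z=75), so bays open to the front (-x) only. Limit switch on the housing at x=+70 to +100, y=-70 to -30, up to z=109 mm. Origin: centre of the rail base's underside.
- reader_bay0 (a point): Centre of reader bay 0 (left seen from the front), at rail-top height: a seated disc's origin lies here. Axes as the reader's.
- reader_bay1 (a point): Centre of reader bay 1 (middle seen from the front), at rail-top height: a seated disc's origin lies here. Axes as the reader's.
- reader_bay2 (a point): Centre of reader bay 2 (right seen from the front), at rail-top height: a seated disc's origin lies here. Axes as the reader's.
- switch_arm (a joint): Angle of the switch's roller arm, rad: 0 upright, spring-centred (0.3 N m/rad), swings +-0.9 either way about the reader's x axis (positive: the roller moves to the reader's -y). The switch trips beyond 0.5 either way, about 3 N at the roller.
- roller (a point): Centre of the black roller, 20 mm diameter and 12 mm long (along the reader's x), at the top of the switch arm, 55 mm above its pivot; upright it stands 149 mm above the worktop at reader x=+62, y=-50 mm. The arm is a 10 mm wide, 4 mm thick steel bar in front of the switch housing.
- park_mat: Thin grey plastic mat, fixed, 220 mm (x) by 90 mm (y), 3 mm thick, the lifter's parking place. Origin: centre of the underside; top at z=3 mm.
Things that resemble listed ones, but are neither listed nor needed, are in the scene too. Leave any brown look-alike of the disc_1 alone.

How it is judged:
By the outcome, as a careful person would: the job done as asked, in the order asked, and still so for the second after the job is handed in, with the robot touching nothing.
Of disc_0, disc_1, disc_2 only 2 to 3 are there at a start; the rules pass over those that are not, and their reading is None.
At some moment in a run one of lifter may be knocked a few centimetres aside while the robot is not near it.
It also fails if it takes over 210 s, if anything falls off the work surface, if the arm or the gripper's body presses on something with over 40 N, if the wrist force passes 120 N, or if a joint passes its speed limit or range.

## Working session

There is one attempt and no reset: what is moved stays moved. The work goes in short steps, Python scripts to look and compute and a shell command to move; the robot and the scene stay as the last step left them, time stands still between calls to the robot, and variables do not carry over. Pictures are saved under pics/ and viewed, at most 14 in all, crops included, and the job is handed in when it is done.

```bash
ls; mkdir -p pics; python3 - <<'E'
from rig import robot,cams
import cv2,numpy as np
o=robot.get_obs();print({k:np.round(v,3).tolist() for k,v in o.items()})
for n in("scene","top"):
    c=cams.camera(n);cv2.imwrite(f"pics/{n}0.png",c["color"]);np.savez(f"{n}0.npz",**c)
    print(n,c["fov_y"],c["cx"],c["cy"],c["k1"],np.round(c["view"],3).tolist())
E
```

```text
pics
{'time': 0.0, 'q': [-1.326, 0.528, 1.434, 0.0, 1.181, -0.179], 'joint_velocities': [-0.001, -0.001, 0.0, -0.001, 0.002, -0.0], 'joint_torque': [0.001, -44.004, -17.659, 0.064, 0.058, -0.0], 'position': [0.257, -0.569, 0.239], 'tool_rot': [0.978, 0.21, -0.0, -0.001], 'ft_force': [-0.461, -0.082, 0.96], 'moment': [0.005, -0.007, -0.062], 'grip_force': 0.0, 'grip_width': 0.087}
scene 43.75329257679423 321.5636409310688 237.9849068265841 -0.061688943357742644 [[0.904, -0.427, 0.021, -0.511], [-0.189, -0.444, -0.876, 0.181], [0.384, 0.788, -0.482, 1.558], [0.0, 0.0, 0.0, 1.0]]
top 45.771204184775435 322.83417469331783 236.3181095588215 0.018524642747207016 [[-0.073, -0.997, -0.005, -0.01], [-0.977, 0.073, -0.2, 0.537], [0.2, -0.01, -0.98, 1.5], [0.0, 0.0, 0.0, 1.0]]
```

View pics/top0.png

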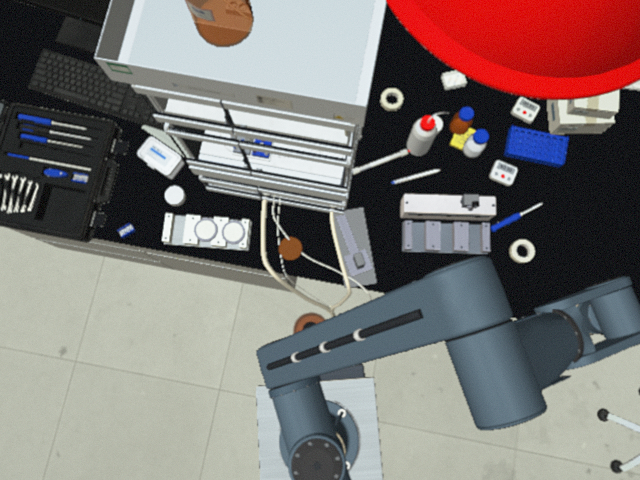

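View pics/scene0.png

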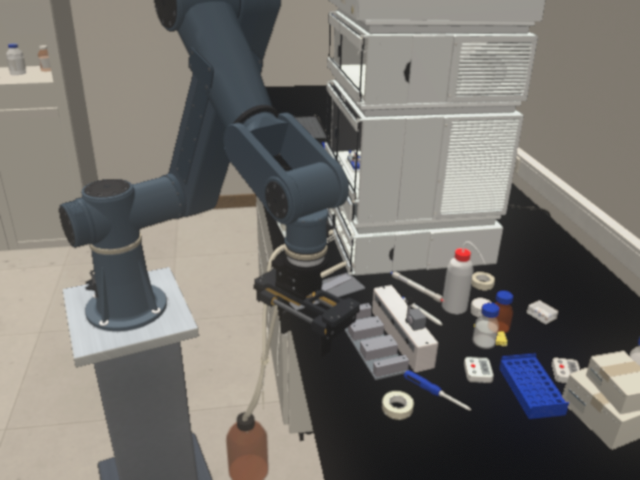

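The top view shows the supply rack near (207,230) with discs at (206,230) and (232,231), and the brown look-alike at (290,248). The mat and lifter are near (355,245), and the reader is near (448,225). I'll zoom in next.

```bash
cat > h.py <<'E'
import numpy as np,cv2
def K(c):
    f=240/np.tan(np.radians(c["fov_y"])/2);return float(f),float(c["cx"]),float(c["cy"]),float(c["k1"])
def ray(c,u,v):
    f,cx,cy,k=K(c);d=np.array([(np.asarray(u,float)-cx)/f,(np.asarray(v,float)-cy)/f]);s=d.copy()
    for _ in range(8): s=d/(1+k*(s**2).sum(0))
    return np.array([s[0],s[1],np.ones_like(s[0])])
def atz(c,u,v,z):
    "world point on pixel's ray at height z"
    R=c["view"][:3,:3];t=c["view"][:3,3];o=-R.T@t;d=R.T@ray(c,u,v)
    return o+d*(z-o[2])/d[2]
def cloud(c):
    v,u=np.mgrid[:480,:640];r=ray(c,u.ravel(),v.ravel())*c["depth"].ravel()
    R=c["view"][:3,:3];t=c["view"][:3,3];return ((r-t[:,None]).T@R).reshape(480,640,3)
def proj(c,P):
    p=c["view"][:3,:3]@np.asarray(P,float)+c["view"][:3,3];s=p[:2]/p[2];f,cx,cy,k=K(c)
    return s*(1+k*(s@s))*f+[cx,cy]
E
python3 - <<'E'
from h import *
c=np.load("top0.npz");im=c["color"];P=cloud(c)
cv2.imwrite("pics/z1.png",np.vstack([cv2.resize(im[200:270,155:320],None,fx=4.8,fy=4.2,interpolation=2),cv2.resize(im[180:290,325:515][:70],(792,294),interpolation=2)]) if 0 else cv2.resize(im[185:295,155:505],(800,251),interpolation=2))
for u,v in[(206,230),(232,231),(180,231),(290,248),(353,225),(361,260),(350,240),(345,215),(372,282),(448,208),(408,238),(433,240),(460,240),(485,240),(470,200)]: print((u,v),np.round(P[v,u],3))
E
```

```text
(206, 230) [0.577 0.269 0.049]
(232, 231) [0.57  0.199 0.044]
(180, 231) [0.59  0.352 0.004]
(290, 248) [0.517 0.044 0.012]
(353, 225) [ 0.571 -0.138  0.004]
(361, 260) [ 0.46  -0.147  0.069]
(350, 240) [ 0.528 -0.126  0.008]
(345, 215) [ 0.602 -0.118  0.005]
(372, 282) [ 0.405 -0.177  0.008]
(448, 208) [ 0.583 -0.394  0.078]
(408, 238) [ 0.515 -0.283  0.042]
(433, 240) [ 0.506 -0.352  0.035]
(460, 240) [ 0.5   -0.426  0.039]
(485, 240) [ 0.495 -0.494  0.037]
(470, 200) [ 0.592 -0.446  0.113]
```

View pics/z1.png

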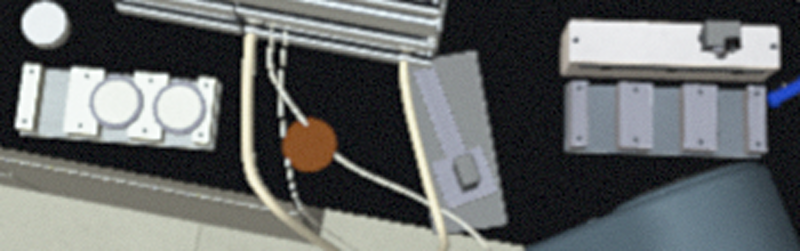

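The zoomed crop shows two discs, in the middle and right supply bays. The lifter's handle is near crop (467,172), and its tongue points up and slightly left. Next I'll fit the poses.

```bash
python3 - <<'E'
from h import *
c=np.load("top0.npz");im=c["color"].astype(int);P=cloud(c)
v,u=np.mgrid[:480,:640]
def rect(m,z,name):
    A=atz(c,u[m],v[m],z)[:2].T
    r=cv2.minAreaRect((A*1000).astype(np.float32));print(name,m.sum(),np.round(r[0],1),np.round(r[1],1),round(r[2],2));return A
def box(u0,u1,v0,v1): return (u>=u0)&(u<u1)&(v>=v0)&(v<v1)
z=P[...,2]
hi=lambda a,b:(z>a)&(z<b)
def clean(m): 
    m=cv2.morphologyEx(m.astype(np.uint8),cv2.MORPH_OPEN,np.ones((2,2)));n,l,s,_=cv2.connectedComponentsWithStats(m)
    return m>0
rect(clean(box(158,258,205,256)&hi(.026,.06)),.036,"supply")
rect(clean(box(395,500,213,258)&hi(.024,.055)),.036,"reader rails")
rect(clean(box(395,500,185,225)&hi(.062,.09)),.075,"housing")
gray=im.sum(2)
rect(clean(box(325,380,205,290)&hi(.05,.09)),.066,"handle")
# discs: white filter circles
for nm,(a,b,cc,d) in {"dA":(193,219,217,244),"dB":(220,247,217,246)}.items():
    m=box(a,b,cc,d)&hi(.039,.06);A=atz(c,u[m],v[m],.044)[:2].T;rr=cv2.minEnclosingCircle((A*1000).astype(np.float32));print(nm,m.sum(),np.round(A.mean(0),4),rr)
# tongue & mat colors
for p in[(338,205),(345,215),(349,230),(353,243),(368,230),(365,280),(340,250)]: print(p,im[p[1],p[0]],np.round(P[p[1],p[0]],3))
# tubes / clearance: heights of obstacles
for p in[(264,230),(280,215),(345,270),(300,280),(310,258),(330,275)]:print("tube",p,np.round(P[p[1],p[0]],3))
m=box(100,380,60,215)&(z>.1);print("stack min x",P[m][:,0].min(), [ (round(y,2),round(float(P[m&(abs(P[...,1]-y)<.02)][:,0].min()),3)) for y in np.arange(-.15,.45,.1) if (m&(abs(P[...,1]-y)<.02)).any()])
E
```

```text
Traceback (most recent call last):
  File "h.py", line 11, in atz
    return o+d*(z-o[2])/d[2]
           ~^~~~~~~~~~~~~~~~
ValueError: operands could not be broadcast together with shapes (3,) (3,1889)
```

```bash
sed -i 's|return o+d\*(z-o\[2\])/d\[2\]|return (o+(d*(z-o[2])/d[2]).T).T|' h.py; python3 - <<'E'
from h import *
c=np.load("top0.npz");im=c["color"].astype(int);P=cloud(c)
v,u=np.mgrid[:480,:640]
def rect(m,z,name):
    A=atz(c,u[m],v[m],z)[:2].T
    r=cv2.minAreaRect((A*1000).astype(np.float32));print(name,m.sum(),np.round(r[0],1),np.round(r[1],1),round(r[2],2));return A
def box(u0,u1,v0,v1): return (u>=u0)&(u<u1)&(v>=v0)&(v<v1)
z=P[...,2]
hi=lambda a,b:(z>a)&(z<b)
def clean(m): 
    return cv2.morphologyEx(m.astype(np.uint8),cv2.MORPH_OPEN,np.ones((2,2)))>0
rect(clean(box(158,258,205,256)&hi(.026,.06)),.036,"supply")
rect(clean(box(395,500,213,258)&hi(.024,.055)),.036,"reader rails")
rect(clean(box(395,500,185,225)&hi(.062,.09)),.075,"housing")
rect(clean(box(325,380,205,290)&hi(.05,.09)),.066,"handle")
for nm,(a,b,cc,d) in {"dA":(193,219,217,244),"dB":(220,247,217,246)}.items():
    m=box(a,b,cc,d)&hi(.039,.06);A=atz(c,u[m],v[m],.044)[:2].T;rr=cv2.minEnclosingCircle((A*1000).astype(np.float32));print(nm,m.sum(),np.round(A.mean(0),4),rr)
for p in[(338,205),(345,215),(349,230),(353,243),(368,230),(365,280),(340,250)]: print(p,im[p[1],p[0]],np.round(P[p[1],p[0]],3))
for p in[(264,230),(280,215),(345,270),(300,280),(310,258),(330,275)]:print("tube",p,np.round(P[p[1],p[0]],3))
m=box(100,380,60,215)&(z>.1);print("stack min x", [ (round(y,2),round(float(np.percentile(P[m&(abs(P[...,1]-y)<.02)][:,0],1)),3)) for y in np.arange(-.15,.45,.1) if (m&(abs(P[...,1]-y)<.02)).any()])
E
```

```text
supply 1889 [576.3 271.2] [234.6  82.1] 81.25
reader rails 1534 [ 520.5 -392.4] [249.3 101.8] 83.19
housing 1606 [ 588.8 -400.8] [250.1  56.8] 83.89
handle 117 [ 458.9 -143.8] [38.3 23.6] 16.63
dA 499 [0.5799 0.2722] ((577.550048828125, 271.61468505859375), 50.362117767333984)
dB 514 [0.5671 0.1966] ((566.160888671875, 196.03433227539062), 49.4306640625)
(338, 205) [140 146 143] [ 0.601 -0.095  0.125]
(345, 215) [159 149 147] [ 0.602 -0.118  0.005]
(349, 230) [177 164 158] [ 0.557 -0.125  0.009]
(353, 243) [181 165 162] [ 0.52  -0.134  0.003]
(368, 230) [53 53 53] [ 0.555 -0.179  0.001]
(365, 280) [145 145 138] [ 0.413 -0.158  0.007]
(340, 250) [157 167 168] [ 0.502 -0.096  0.005]
tube (264, 230) [0.572 0.113 0.02 ]
tube (280, 215) [0.617 0.067 0.001]
tube (345, 270) [ 0.443 -0.105  0.014]
tube (300, 280) [ 0.529  0.051 -0.797]
tube (310, 258) [ 0.488 -0.01  -0.01 ]
tube (330, 275) [ 0.434 -0.062  0.003]
stack min x [(np.float64(-0.15), 0.618), (np.float64(-0.05), 0.224), (np.float64(0.05), 0.619), (np.float64(0.15), 0.647), (np.float64(0.25), 0.674)]
```

```bash
R='' ; python3 -m pendant '[{"jaw":1,"linear":[1.5,-1.27,0],"twist":0},{"jaw":1,"linear":[3,-2.54,0],"twist":0},{"jaw":1,"linear":[3,-2.54,0],"twist":0},{"jaw":1,"linear":[3,-2.54,0],"twist":0},{"jaw":1,"linear":[3,-2.54,0],"twist":0},{"jaw":1,"linear":[3,-2.54,0],"twist":0},{"jaw":1,"linear":[3,-2.54,0],"twist":0},{"jaw":1,"linear":[3,-2.54,0],"twist":0},{"jaw":1,"linear":[3,-2.54,0],"twist":0},{"jaw":1,"linear":[3,-2.54,0],"twist":0},{"jaw":1,"linear":[3,-2.54,0],"twist":3.8},{"jaw":1,"linear":[2.3,-1.95,0],"twist":3.8}]' 
python3 -m pendant '[{"jaw":1,"linear":[-1.3,-1.3,0],"twist":0},{"jaw":1,"linear":[-1.3,-1,0],"twist":0},{"jaw":1,"linear":[0,0,0],"twist":0}]'
python3 - <<'E'
from h import *
from rig import robot,cams
from scipy.spatial.transform import Rotation as Ro
o=robot.get_obs();M=Ro.from_quat(o["tool_rot"]).as_matrix();print(o["position"],np.degrees(np.arctan2(M[1,0],M[0,0])),M.round(3)[:,2])
for n in("wrist","top"):
    c=cams.camera(n);cv2.imwrite(f"pics/{n}1.png",c["color"]);np.savez(f"{n}1.npz",**c)
E
```

```text
time: 1.1
position: [0.4492, -0.1676, 0.2393]
tool_rot: [0.99, 0.144, -0.0, -0.001]
ft_force: [0.6, -0.1, -0.1]
grip_width: 0.0871
grip_force: 0.0
time: 1.35
position: [0.4146, -0.1531, 0.2388]
tool_rot: [0.989, 0.146, -0.002, -0.002]
ft_force: [-0.8, 0.1, -0.3]
grip_width: 0.0866
grip_force: 0.0
[ 0.41463979 -0.15310774  0.23879076] 16.814171768790786 [-0.005  0.003 -1.   ]
```

View pics/wrist1.png

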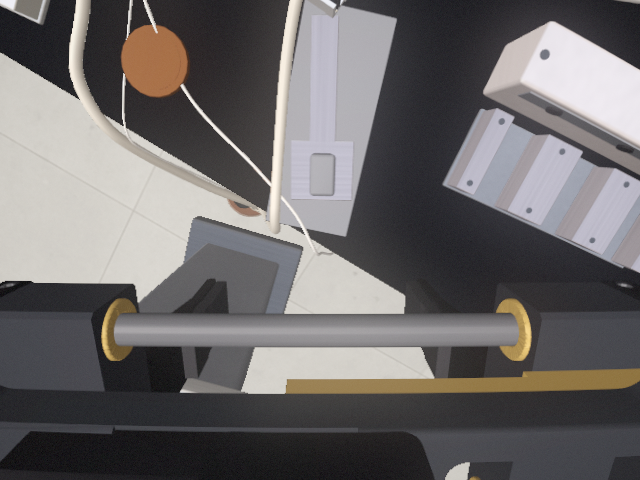

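The wrist view shows the handle at (322,175), with the tongue pointing straight up the image to about (325,15). That means the yaw is aligned to within a degree or so. The mat has no other obstruction, though a tube passes along its left edge.

```bash
python3 - <<'E'
from h import *
c=np.load("wrist1.npz");P=cloud(c)
v,u=np.mgrid[:480,:640];z=P[...,2]
m=(u>295)&(u<350)&(v>145)&(v<205)&(z>.05)&(z<.09)
A=atz(c,u[m],v[m],.069)[:2].T;r=cv2.minAreaRect((A*1000).astype(np.float32));print(m.sum(),r,A.mean(0))
g=cv2.cvtColor(c["color"],cv2.COLOR_BGR2GRAY)
for vv in(40,70,100,130): print(vv,g[vv,300:350].tolist()) if vv in(70,) else None
# tongue side edges by gradient per row -> world at z=.007
E1=[];E2=[]
for vv in range(30,135,3):
    d=np.diff(cv2.GaussianBlur(c["color"][...,0].astype(float)-c["color"][...,1],(5,5),0)[vv,300:350]);E1.append(atz(c,300.5+d.argmax(),vv,.007));E2.append(atz(c,300.5+d.argmin(),vv,.007))
for E in(E1,E2):
    E=np.array(E);p=np.polyfit(E[:,0],E[:,1],1);print(np.degrees(np.arctan(p[0])),np.polyval(p,.55),np.polyval(p,.459),np.std(E[:,1]-np.polyval(p,E[:,0])))
# mat & supply
for uv in[(396,17),(347,236),(302,2),(290,225)]:print(uv,atz(c,*uv,.003).round(3))
E
```

```text
1038 ((461.3053283691406, -143.5724639892578), (34.98445510864258, 21.511409759521484), 16.56022071838379) [ 0.46141022 -0.14338455]
70 [177, 178, 176, 177, 178, 177, 177, 178, 177, 175, 183, 191, 192, 193, 195, 193, 192, 192, 189, 188, 188, 189, 188, 189, 189, 189, 190, 191, 190, 191, 191, 191, 192, 190, 189, 190, 182, 166, 173, 177, 177, 178, 178, 177, 176, 177, 178, 176, 176, 178]
15.667897862177794 -0.10556103367798492 -0.13108497410471143 0.00028326483018725805
15.854874096861796 -0.1318748155425569 -0.15771937793089166 0.0003141667405168292
(396, 17) [ 0.619 -0.17   0.003]
(347, 236) [ 0.402 -0.192  0.003]
(302, 2) [ 0.606 -0.081  0.003]
(290, 225) [ 0.396 -0.129  0.003]
```

```bash
python3 -m pendant '[{"jaw":1,"linear":[1.2,0.1,2],"twist":1},{"jaw":1,"linear":[1.2,0.1,2.5],"twist":0},{"jaw":1,"linear":[1.2,0.1,2.5],"twist":0},{"jaw":1,"linear":[1.12,0.14,2.5],"twist":0},{"jaw":1,"linear":[0,0,2.5],"twist":0},{"jaw":1,"linear":[0,0,2.5],"twist":0},{"jaw":1,"linear":[0,0,2],"twist":0},{"jaw":1,"linear":[0,0,1.5],"twist":0},{"jaw":1,"linear":[0,0,1],"twist":0},{"jaw":1,"linear":[0,0,0.4],"twist":0},{"jaw":1,"linear":[0,0,0],"twist":0}]' 
python3 -m pendant '[{"jaw":0.15,"linear":[0,0,0],"twist":0},{"jaw":0.15,"linear":[0,0,0],"twist":0},{"jaw":0,"linear":[0,0,0],"twist":0},{"jaw":0,"linear":[0,0,0],"twist":0},{"jaw":0,"linear":[0,0,0],"twist":0},{"jaw":0,"linear":[0,0,0],"twist":0},{"jaw":0,"linear":[0,0,0],"twist":0},{"jaw":0,"linear":[0,0,0],"twist":0}]' 40
```

```text
time: 2.37
position: [0.4646, -0.148, 0.0447]
tool_rot: [0.991, 0.136, -0.0, -0.0]
ft_force: [-1.2, -0.4, -0.2]
grip_width: 0.0872
grip_force: 0.0
time: 3.03
position: [0.4643, -0.1474, 0.0457]
tool_rot: [0.991, 0.136, 0.0, 0.0]
ft_force: [-0.1, 0.2, -0.7]
grip_width: 0.0417
grip_force: 0.0
```

```bash
python3 -m pendant '[{"jaw":0,"linear":[0,0,0],"twist":0},{"jaw":0,"linear":[0,0,0],"twist":0},{"jaw":0,"linear":[0,0,0],"twist":0},{"jaw":0,"linear":[0,0,0],"twist":0},{"jaw":0,"linear":[0,0,0],"twist":0},{"jaw":0,"linear":[0,0,0],"twist":0},{"jaw":0,"linear":[0,0,0],"twist":0},{"jaw":0,"linear":[0,0,0],"twist":0}]'
python3 -m pendant '[{"jaw":0,"linear":[0,0,-0.5],"twist":0},{"jaw":0,"linear":[0,0,-1],"twist":0},{"jaw":0,"linear":[0,0,-1.5],"twist":0},{"jaw":0,"linear":[0,0,-2],"twist":0},{"jaw":0,"linear":[0,0,-2],"twist":0},{"jaw":0,"linear":[0,0,-2],"twist":0},{"jaw":0,"linear":[0,0,-1],"twist":0},{"jaw":0,"linear":[0,0,0],"twist":0},{"jaw":0,"linear":[0,0,0],"twist":0}]'
python3 - <<'E'
from h import *
from rig import robot,cams
c=cams.camera("wrist");cv2.imwrite("pics/wrist2.png",c["color"]);np.savez("wrist2.npz",**c)
E
```

```text
time: 3.7
position: [0.464, -0.1473, 0.0455]
tool_rot: [0.991, 0.136, -0.0, -0.0]
ft_force: [-1.1, 0.7, 1.5]
grip_width: 0.0217
grip_force: 39.8
time: 4.45
position: [0.4649, -0.1478, 0.1466]
tool_rot: [0.991, 0.136, 0.001, 0.001]
ft_force: [-0.8, 0.2, -1.5]
grip_width: 0.0218
grip_force: 40.0
```

View pics/wrist2.png

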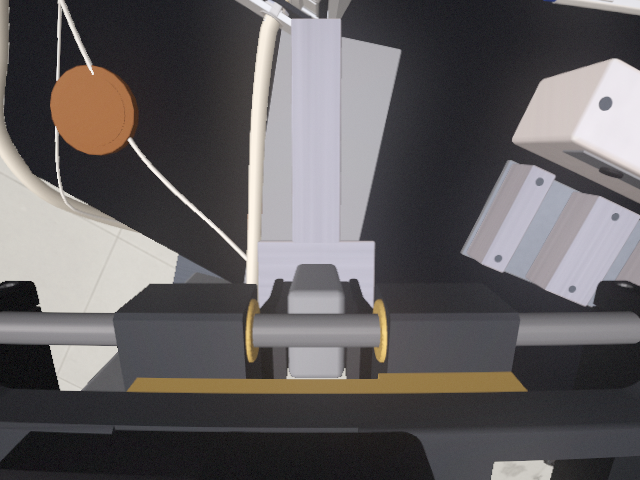

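The lifter is held and level. The tongue spans columns 292-341, and its tip is near row 18.

```bash
cat >> h.py <<'E'
from scipy.spatial.transform import Rotation as Ro
def tool(o):
    M=Ro.from_quat(o["tool_rot"]).as_matrix();return M,np.asarray(o["position"]),np.degrees(np.arctan2(M[1,0],M[0,0]))
E
python3 - <<'E'
from h import *
from rig import robot
M,p,yaw=tool(robot.get_obs());print(p,yaw,M[2].round(4))
c=np.load("wrist2.npz");g=c["color"][...,0].astype(float)-c["color"][...,2];g=c["color"][...,0].astype(float);g=cv2.GaussianBlur(g,(5,5),0)
P=cloud(c)
print("tongue z by depth",[round(float(np.median(P[v-3:v+4,305:325,2])),4) for v in(30,100,200)])
z=p[2]-.0385
L=[]
for v in range(60,235,5):
    d=np.diff(g[v,280:355]);a=280.5+d[:30].argmax();b=280.5+35+abs(d[35:]).argmax()
    L.append([v,a,b])
L=np.array(L)
A=np.array([M.T@(atz(c,a,v,z)-p) for v,a,b in L]);B=np.array([M.T@(atz(c,b,v,z)-p) for v,a,b in L])
for X in(A,B):
    q=np.polyfit(X[:,0],X[:,1],1);print("edge slope deg",np.degrees(q[0]),"y at x=0,.1",np.polyval(q,0),np.polyval(q,.1),np.std(X[:,1]-np.polyval(q,X[:,0])))
print("tip",M.T@(atz(c,316,18,z)-p),"foot front",M.T@(atz(c,316,241,z)-p))
E
```

```text
[ 0.46422348 -0.1474334   0.14575919] 15.678663405426702 [ 4.e-04  4.e-04 -1.e+00]
tongue z by depth [0.0875, 0.0926, 0.0998]
edge slope deg 0.5782330421423902 y at x=0,.1 -0.011556306221013385 -0.010547099178092602 0.00023516517741316165
edge slope deg -0.43078998875657654 y at x=0,.1 0.013109937380531582 0.012358067011688421 0.00013519285565036893
tip [0.12929599 0.00120943 0.0385479 ] foot front [0.02338863 0.00126234 0.03850914]
```

```bash
cat >> h.py <<'E'
def tilt(c,o,v0=30,v1=235,u0=298,u1=335):
    "tongue/foot plane in tool frame: z = a + b x + c y (depth)"
    M,p,y=tool(o);P=cloud(c)[v0:v1,u0:u1].reshape(-1,3);Q=(P-p)@M
    Q=Q[(Q[:,2]>.02)&(Q[:,2]<.075)];s=np.linalg.lstsq(np.c_[np.ones(len(Q)),Q[:,:2]],Q[:,2],rcond=None)[0]
    r=Q[:,2]-np.c_[np.ones(len(Q)),Q[:,:2]]@s;k=abs(r)<.004;s=np.linalg.lstsq(np.c_[np.ones(k.sum()),Q[k,:2]],Q[k,2],rcond=None)[0]
    return s[0],np.degrees(s[1:]),Q[:,0].min(),Q[:,0].max(),r.std()
E
python3 - <<'E'
from h import *
from rig import robot,cams
o=robot.get_obs();print(tilt(np.load("wrist2.npz"),o));print(o["ft_force"],o["moment"])
c=np.load("wrist1.npz");P=cloud(c);print("bench check z", np.median(P[20:60,420:460,2]),np.median(P[240:260,330:345,2]), "tongue on mat",[float(np.median(P[v-3:v+4,318:328,2])) for v in(30,80,130)],"rails",np.median(P[170:180,520:530,2]))
c=np.load("wrist2.npz");P=cloud(c);print("mat now",np.median(P[100:120,370:380,2]),np.median(P[200:210,345:355,2]))
E
```

```text
(np.float64(0.039595434896874185), array([ 8.23933563, -0.12342064]), np.float64(0.02559684405788959), np.float64(0.13039924196089453), np.float64(0.0006572171999849997))
[-0.21760104  0.17465673 -0.41666119] [-0.00435749  0.03113527 -0.00763733]
bench check z -0.0011702394538407202 -0.001277469562183886 tongue on mat [0.005984956650804028, 0.006038319162872274, 0.005851511701851759] rails 0.032116508500669785
mat now 0.001960118286174507 0.001878225077060318
```

The lifter pitched about 8° tip-down in the grip. I'll set it back down flat, regrip slightly further forward at 60 N, and lift more gently.

```bash
python3 -m pendant '[{"jaw":0,"linear":[0,0,1],"twist":0},{"jaw":0,"linear":[0,0,2],"twist":0},{"jaw":0,"linear":[0,0,2],"twist":0},{"jaw":0,"linear":[0,0,1.5],"twist":0},{"jaw":0,"linear":[0,0,1],"twist":0},{"jaw":0,"linear":[0,0,0.6],"twist":0},{"jaw":0,"linear":[0,0,0.5],"twist":0},{"jaw":0,"linear":[0,0,0.5],"twist":0},{"jaw":0,"linear":[0,0,0.5],"twist":0},{"jaw":0,"linear":[0,0,0.4],"twist":0},{"jaw":0,"linear":[0,0,0],"twist":0},{"jaw":0,"linear":[0,0,0],"twist":0}]'
python3 -m pendant '[{"jaw":0.4,"linear":[0,0,0],"twist":0},{"jaw":0.4,"linear":[0,0,0],"twist":0},{"jaw":0.4,"linear":[0,0,0],"twist":0},{"jaw":0.4,"linear":[0,0,0],"twist":0},{"jaw":0.4,"linear":[0.3,0,0],"twist":0},{"jaw":0.4,"linear":[0,0,0],"twist":0},{"jaw":0,"linear":[0,0,0],"twist":0},{"jaw":0,"linear":[0,0,0],"twist":0},{"jaw":0,"linear":[0,0,0],"twist":0},{"jaw":0,"linear":[0,0,0],"twist":0},{"jaw":0,"linear":[0,0,0],"twist":0},{"jaw":0,"linear":[0,0,0],"twist":0}]' 60
python3 -m pendant '[{"jaw":0,"linear":[0,0,0],"twist":0},{"jaw":0,"linear":[0,0,0],"twist":0},{"jaw":0,"linear":[0,0,0],"twist":0},{"jaw":0,"linear":[0,0,0],"twist":0},{"jaw":0,"linear":[0,0,-0.1],"twist":0},{"jaw":0,"linear":[0,0,-0.2],"twist":0},{"jaw":0,"linear":[0,0,-0.3],"twist":0},{"jaw":0,"linear":[0,0,-0.4],"twist":0},{"jaw":0,"linear":[0,0,-0.5],"twist":0},{"jaw":0,"linear":[0,0,-0.4],"twist":0},{"jaw":0,"linear":[0,0,-0.2],"twist":0},{"jaw":0,"linear":[0,0,0],"twist":0}]'
python3 - <<'E'
from h import *
from rig import robot,cams
c=cams.camera("wrist");o=robot.get_obs();cv2.imwrite("pics/wrist3.png",c["color"]);print(tilt(c,o,50),tool(o)[1:])
E
```

```text
time: 5.5
position: [0.4607, -0.1461, 0.0479]
tool_rot: [0.991, 0.136, -0.003, -0.002]
ft_force: [-10.8, 0.8, 35.2]
grip_width: 0.0215
grip_force: 40.0
time: 6.5
position: [0.4668, -0.1464, 0.0454]
tool_rot: [0.991, 0.137, -0.0, -0.0]
ft_force: [-0.6, 0.2, -2.0]
grip_width: 0.0216
grip_force: 60.0
time: 7.5
position: [0.4673, -0.1467, 0.0673]
tool_rot: [0.991, 0.136, 0.0, 0.0]
ft_force: [-2.0, 0.6, -0.0]
grip_width: 0.022
grip_force: 60.0
(np.float64(0.028646655456234092), array([-11.83456631,   0.23798573]), np.float64(0.030336680495883717), np.float64(0.04588603190636773), np.float64(0.0005602630507401907)) (array([ 0.4672579 , -0.14669307,  0.06702772]), np.float64(15.681712348591104))
```

View pics/wrist3.png

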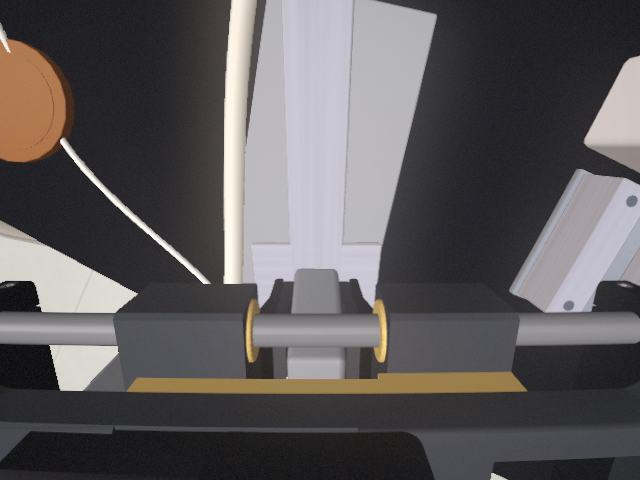

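```bash
python3 - <<'E'
from h import *
from rig import robot,cams
c=cams.camera("wrist");o=robot.get_obs();M,p,y=tool(o);Q=(cloud(c).reshape(-1,3)-p)@M;Q=Q.reshape(480,640,3)
for v in range(5,300,20): print(v,Q[v,316].round(4),Q[v,265].round(4))
E
```

```text
5 [ 0.1203  0.0007 -0.0006] [ 0.1443 -0.0264  0.0682]
25 [0.1145 0.0007 0.0018] [ 0.1334 -0.0261  0.0641]
45 [0.108  0.0007 0.0029] [ 0.1238 -0.0265  0.0648]
65 [0.1011 0.0007 0.0034] [ 0.114  -0.0269  0.0654]
85 [0.0942 0.0007 0.005 ] [ 0.1039 -0.0272  0.0652]
105 [0.0871 0.0007 0.0077] [ 0.0936 -0.0275  0.0653]
125 [0.0796 0.0007 0.0098] [ 0.0829 -0.0277  0.0644]
145 [0.0716 0.0007 0.0102] [ 0.0721 -0.0282  0.0654]
165 [0.0633 0.0007 0.0146] [ 0.061  -0.0286  0.0653]
185 [0.0545 0.0007 0.0165] [ 0.0497 -0.0289  0.0645]
205 [0.0451 0.0007 0.0192] [ 0.0381 -0.0292  0.0641]
225 [0.0352 0.0007 0.0214] [ 0.0262 -0.0296  0.064 ]
245 [0.0248 0.0007 0.0239] [ 0.0244 -0.0243  0.0254]
265 [0.0137 0.0007 0.0264] [ 0.0137 -0.0249  0.0265]
285 [0.0087 0.0008 0.0119] [ 0.0012 -0.0259  0.0309]
```

The tongue is now tilted up about 14°. I'll check whether the pitch is drifting with time.

```bash
cat >> h.py <<'E'
def tilt2(c,o):
    M,p,y=tool(o);P=cloud(c)[:262].reshape(-1,3);Q=(P-p)@M;Q=Q[(abs(Q[:,1]-.0007)<.007)&(Q[:,0]>.032)&(Q[:,2]>-.04)&(Q[:,2]<.058)&(Q[:,0]<.15)]
    q=np.polyfit(Q[:,0],Q[:,2],1)
    for _ in range(3): k=abs(Q[:,2]-np.polyval(q,Q[:,0]))<.003;q=np.polyfit(Q[k,0],Q[k,2],1)
    return "tip-down deg %.2f z0 %.4f n %d/%d"%(np.degrees(np.arctan(q[0])),q[1],k.sum(),len(Q))
E
cat > t.py <<'E'
from h import *
from rig import robot,cams
o=robot.get_obs();c=cams.camera("wrist");print(tilt2(c,o),tool(o)[1].round(4),round(tool(o)[2],2),np.round(o["ft_force"],1),np.round(o["moment"],2),o["time"])
E
python3 t.py
python3 -m pendant '[{"jaw":0,"linear":[0,0,0],"twist":0},{"jaw":0,"linear":[0,0,0],"twist":0},{"jaw":0,"linear":[0,0,0],"twist":0},{"jaw":0,"linear":[0,0,0],"twist":0},{"jaw":0,"linear":[0,0,0],"twist":0},{"jaw":0,"linear":[0,0,0],"twist":0},{"jaw":0,"linear":[0,0,0],"twist":0},{"jaw":0,"linear":[0,0,0],"twist":0}]'
python3 t.py
```

```text
tip-down deg -14.69 z0 0.0307 n 7979/7979 [ 0.4673 -0.1467  0.0669] 15.68 [-1.5 -0.7 -0.8] [-0.04  0.22 -0.01] 7.6
time: 8.32
position: [0.4672, -0.1466, 0.0665]
tool_rot: [0.991, 0.136, -0.0, -0.0]
ft_force: [-1.6, -0.1, -0.4]
grip_width: 0.0218
grip_force: 60.0
tip-down deg -14.71 z0 0.0307 n 7962/7962 [ 0.4672 -0.1466  0.0665] 15.68 [-1.6 -0.1 -0.4] [-0.08  0.17 -0.01] 8.3167
```

```bash
python3 -m pendant '[{"jaw":0,"linear":[0,0,0.4],"twist":0},{"jaw":0,"linear":[0,0,0.6],"twist":0},{"jaw":0,"linear":[0,0,0.6],"twist":0},{"jaw":0,"linear":[0,0,0.3],"twist":0},{"jaw":0,"linear":[0,0,0.1],"twist":0},{"jaw":0,"linear":[0,0,0],"twist":0}]'
python3 t.py
python3 -m pendant '[{"jaw":0.5,"linear":[0,0,0],"twist":0},{"jaw":0.5,"linear":[0,0,0],"twist":0},{"jaw":0.5,"linear":[0,0,0],"twist":0},{"jaw":0.5,"linear":[0,0,0],"twist":0},{"jaw":0.5,"linear":[0,0,0],"twist":0},{"jaw":0.5,"linear":[0,0,0],"twist":0},{"jaw":0.5,"linear":[0,0,0],"twist":0}]' 5
python3 t.py
python3 -m pendant '[{"jaw":0,"linear":[0,0,0],"twist":0},{"jaw":0,"linear":[0,0,0],"twist":0},{"jaw":0,"linear":[0,0,0],"twist":0},{"jaw":0,"linear":[0,0,0],"twist":0},{"jaw":0,"linear":[0,0,0],"twist":0},{"jaw":0,"linear":[0,0,0],"twist":0},{"jaw":0,"linear":[0,0,0],"twist":0}]' 5
python3 t.py
python3 -m pendant '[{"jaw":0,"linear":[0,0,0],"twist":0},{"jaw":0,"linear":[0,0,0],"twist":0},{"jaw":0,"linear":[0,0,0],"twist":0},{"jaw":0,"linear":[0,0,0],"twist":0},{"jaw":0,"linear":[0,0,0],"twist":0}]' 60
python3 t.py
```

```text
time: 8.87
position: [0.467, -0.1465, 0.0459]
tool_rot: [0.991, 0.136, -0.0, -0.0]
ft_force: [-1.3, -0.8, -2.5]
grip_width: 0.0218
grip_force: 60.0
tip-down deg -14.63 z0 0.0307 n 7979/7979 [ 0.467  -0.1465  0.0459] 15.68 [-1.3 -0.8 -2.5] [-0.1   0.23  0.06] 8.8667
time: 9.5
position: [0.4673, -0.1467, 0.0467]
tool_rot: [0.991, 0.136, 0.0, 0.0]
ft_force: [-0.1, -0.2, 0.3]
grip_width: 0.043
grip_force: 0.0
tip-down deg -14.61 z0 0.0320 n 7895/7895 [ 0.4673 -0.1467  0.0467] 15.68 [-0.1 -0.2  0.3] [ 0.03 -0.04 -0.01] 9.5
time: 10.13
position: [0.4671, -0.1466, 0.0465]
tool_rot: [0.991, 0.136, -0.0, -0.0]
ft_force: [-0.7, 0.3, 0.6]
grip_width: 0.0218
grip_force: 5.0
tip-down deg -14.63 z0 0.0319 n 7900/7900 [ 0.4671 -0.1466  0.0465] 15.68 [-0.7  0.3  0.6] [-0.06  0.02  0.02] 10.1333
time: 10.6
position: [0.4671, -0.1466, 0.0466]
tool_rot: [0.991, 0.136, -0.0, -0.0]
ft_force: [-1.0, 0.4, -0.4]
grip_width: 0.0214
grip_force: 60.0
tip-down deg -14.62 z0 0.0319 n 7881/7881 [ 0.4671 -0.1466  0.0466] 15.68 [-1.   0.4 -0.4] [-0.06  0.06  0.07] 10.6
```

With the gripper open, the lifter stays at 14.6°, so its tip is resting on the instrument stack's ledge. I'll lift it slightly, draw it back clear of the ledge, set it down flat and regrip.

```bash
python3 -m pendant '[{"jaw":0,"linear":[0,0,-0.3],"twist":0},{"jaw":0,"linear":[-0.3,0,-0.5],"twist":0},{"jaw":0,"linear":[-0.8,0,0],"twist":0},{"jaw":0,"linear":[-1,0,0],"twist":0},{"jaw":0,"linear":[-1,0,0],"twist":0},{"jaw":0,"linear":[-0.7,0,0],"twist":0},{"jaw":0,"linear":[-0.2,0,0],"twist":0},{"jaw":0,"linear":[0,0,0.4],"twist":0},{"jaw":0,"linear":[0,0,0.3],"twist":0},{"jaw":0,"linear":[0,0,0.1],"twist":0},{"jaw":0,"linear":[0,0,0],"twist":0}]'
python3 t.py
python3 -m pendant '[{"jaw":0.5,"linear":[0,0,0],"twist":0},{"jaw":0.5,"linear":[0,0,0],"twist":0},{"jaw":0.5,"linear":[0,0,0],"twist":0},{"jaw":0.5,"linear":[0,0,0],"twist":0},{"jaw":0.5,"linear":[0,0,0],"twist":0},{"jaw":0.5,"linear":[0,0,0],"twist":0},{"jaw":0.5,"linear":[0,0,0],"twist":0}]' 5
python3 t.py
```

```text
time: 11.57
position: [0.4289, -0.1576, 0.0464]
tool_rot: [0.991, 0.137, -0.0, 0.0]
ft_force: [-1.1, -0.4, 0.4]
grip_width: 0.0214
grip_force: 60.0
tip-down deg -14.58 z0 0.0319 n 7892/7892 [ 0.4289 -0.1576  0.0464] 15.72 [-1.1 -0.4  0.4] [-0.26  0.31  0.01] 11.5667
time: 12.2
position: [0.4287, -0.1574, 0.0466]
tool_rot: [0.991, 0.136, 0.0, -0.0]
ft_force: [-0.6, -0.3, -0.5]
grip_width: 0.043
grip_force: 0.0
tip-down deg 0.03 z0 0.0404 n 6389/6390 [ 0.4287 -0.1574  0.0466] 15.68 [-0.6 -0.3 -0.5] [0.02 0.01 0.01] 12.2
```

```bash
python3 -m pendant '[{"jaw":0,"linear":[0,0,0],"twist":0},{"jaw":0,"linear":[0,0,0],"twist":0},{"jaw":0,"linear":[0,0,0],"twist":0},{"jaw":0,"linear":[0,0,0],"twist":0},{"jaw":0,"linear":[0,0,0],"twist":0},{"jaw":0,"linear":[0,0,0],"twist":0},{"jaw":0,"linear":[0,0,0],"twist":0},{"jaw":0,"linear":[0,0,0],"twist":0}]' 60
python3 -m pendant '[{"jaw":0,"linear":[0,0,-0.2],"twist":0},{"jaw":0,"linear":[0,0,-0.6],"twist":0},{"jaw":0,"linear":[0,0,-1],"twist":0},{"jaw":0,"linear":[0,0,-1.5],"twist":0},{"jaw":0,"linear":[0,0,-2],"twist":0},{"jaw":0,"linear":[0,0,-2],"twist":0},{"jaw":0,"linear":[0,0,-1.2],"twist":0},{"jaw":0,"linear":[0,0,-0.5],"twist":0},{"jaw":0,"linear":[0,0,0],"twist":0},{"jaw":0,"linear":[0,0,0],"twist":0}]'
python3 t.py
python3 - <<'E'
from h import *
from rig import robot,cams
o=robot.get_obs();c=cams.camera("wrist");np.savez("w4.npz",**c);cv2.imwrite("pics/w4.png",c["color"])
M,p,y=tool(o);z=p[2]-.0388
g=cv2.GaussianBlur(c["color"][...,0].astype(float),(5,5),0);A=[];B=[]
for v in range(60,225,5):
    d=np.diff(g[v,280:355]);A.append(M.T@(atz(c,280.5+d[:30].argmax(),v,z)-p));B.append(M.T@(atz(c,315.5+abs(d[35:]).argmax(),v,z)-p))
for X in(A,B):
    X=np.array(X);q=np.polyfit(X[:,0],X[:,1],1);print("edge",np.degrees(q[0]),np.polyval(q,[0,.1]),np.std(X[:,1]-np.polyval(q,X[:,0])))
Q=(cloud(c)-p)@M
k=(abs(Q[...,1])<.009)&(abs(Q[...,2]-.0395)<.004);print("tip x",np.percentile(Q[k][:,0],99.8))
k=(abs(abs(Q[...,1])-.024)<.005)&(abs(Q[...,2]-.0395)<.004);print("foot front x",np.percentile(Q[k][:,0],99.8))
E
```

```text
time: 12.92
position: [0.4287, -0.1575, 0.0466]
tool_rot: [0.991, 0.136, 0.0, 0.0]
ft_force: [0.0, -0.4, 0.6]
grip_width: 0.0218
grip_force: 60.0
time: 13.75
position: [0.4284, -0.1572, 0.1365]
tool_rot: [0.991, 0.136, -0.0, -0.0]
ft_force: [-0.7, 0.5, -2.0]
grip_width: 0.0213
grip_force: 60.0
tip-down deg 0.04 z0 0.0405 n 6396/6396 [ 0.4284 -0.1572  0.1365] 15.68 [-0.7  0.5 -2. ] [0.11 0.05 0.02] 13.75
edge 0.20971195219902058 [-0.01217128 -0.01180527] 0.00022014132951163608
edge -0.0444147514076025 [0.01283101 0.01275349] 0.00014175758658914827
tip x 0.1365713135320158
foot front x 0.02842617816279841
```

```bash
python3 -m pendant '[{"jaw":0,"linear":[-0.5,0,-0.8],"twist":3},{"jaw":0,"linear":[-0.5,0,-1.6],"twist":3.5},{"jaw":0,"linear":[-0.5,0,-1.8],"twist":3.5},{"jaw":0,"linear":[0,0,-1.8],"twist":3.5},{"jaw":0,"linear":[0,0,-1.8],"twist":3.5},{"jaw":0,"linear":[0,-0.5,-1.8],"twist":3.5},{"jaw":0,"linear":[0,-1.5,-1.2],"twist":3},{"jaw":0,"linear":[0,-2.5,-0.5],"twist":0.9},{"jaw":0,"linear":[-0.5,-3,0],"twist":0},{"jaw":0,"linear":[-0.5,-3.5,0],"twist":0},{"jaw":0,"linear":[-0.5,-3.5,0],"twist":0},{"jaw":0,"linear":[-0.5,-3.5,0],"twist":0}]'
python3 -m pendant '[{"jaw":0,"linear":[-0.5,-3.5,0],"twist":0},{"jaw":0,"linear":[-0.5,-3.5,0],"twist":0},{"jaw":0,"linear":[-0.5,-3.5,0],"twist":0},{"jaw":0,"linear":[-0.5,-3.5,0],"twist":0},{"jaw":0,"linear":[-0.5,-3,0],"twist":0},{"jaw":0,"linear":[-0.5,-2.5,0],"twist":0},{"jaw":0,"linear":[0,-1.5,0],"twist":0},{"jaw":0,"linear":[0,-0.7,0],"twist":0},{"jaw":0,"linear":[0,0,0],"twist":0},{"jaw":0,"linear":[0,0,0],"twist":0}]'
python3 t.py
python3 - <<'E'
from h import *
from rig import robot,cams
c=cams.camera("wrist");np.savez("w5.npz",**c);cv2.imwrite("pics/w5.png",c["color"])
E
```

```text
time: 14.85
position: [0.4186, 0.022, 0.2486]
tool_rot: [0.997, -0.077, -0.001, -0.0]
ft_force: [0.5, -0.1, -1.5]
grip_width: 0.0218
grip_force: 60.0
time: 15.68
position: [0.4223, 0.239, 0.2487]
tool_rot: [0.997, -0.076, -0.001, 0.001]
ft_force: [-0.1, 0.1, -0.1]
grip_width: 0.0217
grip_force: 60.0
tip-down deg 0.09 z0 0.0404 n 6422/6422 [0.4223 0.239  0.2487] -8.69 [-0.1  0.1 -0.1] [0.   0.06 0.02] 15.6833
```

View pics/w5.png

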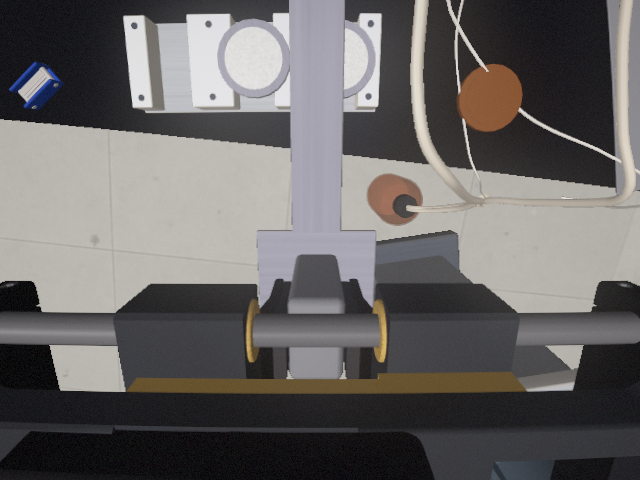

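The wrist view shows the rack square to the tool. The middle-bay disc is at about (253,58), r≈36. The right-bay disc is at about (343,58), half hidden by the tongue. The rail front ends are near row 107.

```bash
python3 - <<'E'
from h import *
from rig import robot
c=np.load("w5.npz");M,p,yaw=tool(robot.get_obs());T=lambda u,v,z:(M.T@(atz(c,u,v,z)-p))
g=cv2.cvtColor(c["color"],cv2.COLOR_BGR2GRAY).astype(float);P=cloud(c);z=P[...,2]
# discs by depth mask > .040: rim points -> circle fit in world
v,u=np.mgrid[:480,:640]
for nm,(a,b) in{"A":(210,289),"B":(344,382)}.items():
    m=(u>a)&(u<b)&(v>8)&(v<106)&(z>.0395)&(z<.055)
    m=cv2.morphologyEx(m.astype(np.uint8),cv2.MORPH_OPEN,np.ones((5,5)))
    k=cv2.findContours(m,cv2.RETR_EXTERNAL,cv2.CHAIN_APPROX_NONE)[0];k=max(k,key=cv2.contourArea)[:,0]
    k=k[(k[:,0]>a+3)&(k[:,0]<b-3)] if nm=="A" else k[k[:,0]>a+3]
    W=atz(c,k[:,0],k[:,1],.044)[:2].T
    s=np.linalg.lstsq(np.c_[2*W,np.ones(len(W))],(W**2).sum(1),rcond=None)[0];print(nm,s[:2],"r",np.sqrt(s[2]+s[:2]@s[:2]),len(W),"tool",M.T@(np.r_[s[:2],.044]-p), np.median(z[m>0]))
# rail front edge: z>.03 lowest row per column, on rails
E=[]
for col in list(range(138,152,2))+list(range(200,230,3))+list(range(362,376,2)):
    r=np.where((z[60:130,col]>.024)&(z[60:130,col]<.05))[0].max()+60
    E.append(atz(c,col,r+.5,.036))
E=np.array(E);q=np.polyfit(E[:,1],E[:,0],1);print("front edge yaw",-np.degrees(np.arctan(q[0])),"resid",np.std(E[:,0]-np.polyval(q,E[:,1])),"x at y .27,.195",np.polyval(q,[.272,.196]))
# lateral rail edges at row 98 on tops
row=98;d=np.diff(cv2.GaussianBlur(g,(3,3),0)[row,120:385]);pk=[i for i in range(2,len(d)-2) if abs(d[i])>12 and abs(d[i])==abs(d[i-2:i+3]).max()]
print([(120+i,int(d[i]),T(120.5+i,row,.036)[:2].round(4).tolist()) for i in pk])
E
```

```text
A [0.57738687 0.27053509] r 0.03209711104237299 192 tool [ 0.14847505 -0.05562541  0.20481636] 0.0432954074459666
B [0.56363079 0.18962686] r 0.027343063526309445 104 tool [0.14724091 0.02643456 0.20490679] 0.04312590141419935
front edge yaw -8.799773510315259 resid 9.398297322140282e-05 x at y .27,.195 [0.53638599 0.52462088]
[(131, 77, [0.1173, -0.1735]), (138, -52, [0.1172, -0.1667]), (143, 54, [0.1171, -0.1619]), (151, -39, [0.117, -0.1542]), (163, 32, [0.1168, -0.1428]), (191, 15, [0.1165, -0.1161]), (209, -37, [0.1163, -0.0991]), (214, 38, [0.1163, -0.0944]), (233, -37, [0.1161, -0.0765]), (239, 33, [0.1161, -0.0709]), (274, 13, [0.116, -0.0381]), (289, -22, [0.1159, -0.0241]), (357, 20, [0.1161, 0.0394]), (365, -46, [0.1161, 0.0469]), (370, 41, [0.1161, 0.0516]), (378, -69, [0.1162, 0.0591])]
```

```bash
python3 -m pendant '[{"jaw":0,"linear":[-1,-0.65,0],"twist":0.1},{"jaw":0,"linear":[-1.5,-1.5,0.5],"twist":0},{"jaw":0,"linear":[-1.5,-1.5,1.5],"twist":0},{"jaw":0,"linear":[-1,-1.5,2],"twist":0},{"jaw":0,"linear":[-0.5,-0.5,2.5],"twist":0},{"jaw":0,"linear":[0,0,2.5],"twist":0},{"jaw":0,"linear":[0,0,2.5],"twist":0},{"jaw":0,"linear":[0,0,2.5],"twist":0},{"jaw":0,"linear":[0,0,2.5],"twist":0},{"jaw":0,"linear":[0,0,1.5],"twist":0},{"jaw":0,"linear":[0,0,0.8],"twist":0},{"jaw":0,"linear":[0,0,0],"twist":0}]'
python3 -m pendant '[{"jaw":0,"linear":[0,0,0],"twist":0},{"jaw":0,"linear":[0,0,0],"twist":0}]'
python3 t.py
python3 - <<'E'
from h import *
from rig import robot,cams
M,p,y=tool(robot.get_obs());print("disc A in tool",M.T@(np.array([.57739,.27054,.036])-p))
c=cams.camera("wrist");np.savez("w6.npz",**c);cv2.imwrite("pics/w6.png",c["color"])
E
```

```text
time: 16.78
position: [0.3761, 0.3031, 0.0603]
tool_rot: [0.997, -0.077, -0.002, 0.001]
ft_force: [0.3, -0.2, -1.1]
grip_width: 0.0219
grip_force: 60.0
time: 16.95
position: [0.3778, 0.3041, 0.0625]
tool_rot: [0.997, -0.077, 0.001, -0.001]
ft_force: [0.1, 0.6, -0.9]
grip_width: 0.0217
grip_force: 60.0
tip-down deg 0.07 z0 0.0404 n 6418/6419 [0.3778 0.3041 0.0625] -8.84 [ 0.1  0.6 -0.9] [0.02 0.01 0.02] 16.95
disc A in tool [0.20228114 0.00259621 0.02711366]
```

View pics/w6.png

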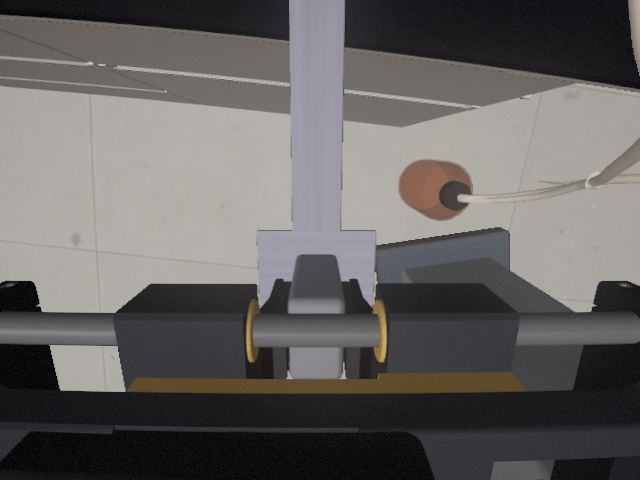

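The wrist camera can't see the rack from here, so I'll insert by the numbers and watch the force.

```bash
python3 -m pendant '[{"jaw":0,"linear":[0.5,0.15,0],"twist":0},{"jaw":0,"linear":[1,0,0],"twist":0},{"jaw":0,"linear":[1.2,0,0],"twist":0},{"jaw":0,"linear":[1.2,0,0],"twist":0},{"jaw":0,"linear":[1.2,0,0],"twist":0},{"jaw":0,"linear":[1.2,0,0],"twist":0},{"jaw":0,"linear":[1.2,0,0],"twist":0},{"jaw":0,"linear":[1.2,0,0],"twist":0},{"jaw":0,"linear":[0.9,0,0],"twist":0},{"jaw":0,"linear":[0.5,0,0],"twist":0},{"jaw":0,"linear":[0,0,0],"twist":0},{"jaw":0,"linear":[0,0,0],"twist":0}]'
python3 - <<'E'
from h import *
from rig import robot,cams
o=robot.get_obs();M,p,y=tool(o);print("disc A in tool",M.T@(np.array([.57739,.27054,.036])-p),y,o["moment"])
c=cams.camera("wrist");np.savez("w7.npz",**c);cv2.imwrite("pics/w7.png",c["color"][:300])
E
```

```text
time: 18.05
position: [0.4763, 0.2866, 0.0614]
tool_rot: [0.997, -0.077, -0.001, 0.0]
ft_force: [-0.7, -0.8, -2.6]
grip_width: 0.0215
grip_force: 60.0
disc A in tool [0.10240615 0.00038084 0.0252537 ] -8.834061722041747 [0.03449823 0.08243967 0.00805812]
```

View pics/w7.png

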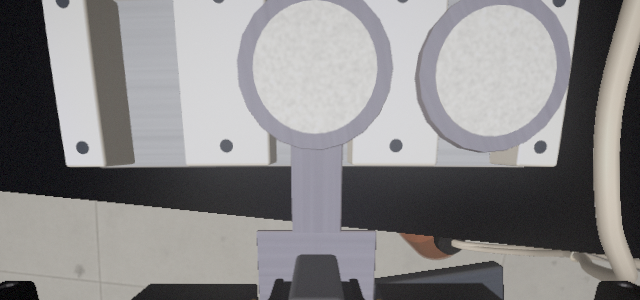

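The tongue (columns 292-341) is centred under disc A at about (315,72). Disc B is at about (493,75). I'll measure both, then lift gently.

```bash
cat > d.py <<'E'
from h import *
from rig import robot
import sys
def disc(c,a,b,z,M,p,v1=160):
    "circle fit of white filter, plane height z"
    s=c["color"].astype(int);P=cloud(c)
    m=np.zeros((480,640),np.uint8);m[:v1,a:b]=(abs(P[:v1,a:b,2]-z)<.0045)
    m=cv2.morphologyEx(m,cv2.MORPH_OPEN,np.ones((9,9)));k=max(cv2.findContours(m,0,cv2.CHAIN_APPROX_NONE)[0],key=cv2.contourArea)[:,0]
    k=k[(k[:,1]>3)&(k[:,0]>a+2)&(k[:,0]<b-3)];W=atz(c,k[:,0],k[:,1],z)[:2].T
    for _ in range(4):
        s=np.linalg.lstsq(np.c_[2*W,np.ones(len(W))],(W**2).sum(1),rcond=None)[0];r=np.sqrt(s[2]+s[:2]@s[:2]);e=abs(np.hypot(*(W-s[:2]).T)-r);W=W[e<max(.001,1.5*np.median(e))]
    return "world %s r %.4f n %d tool %s"%(s[:2].round(4),r,len(W),(M.T@(np.r_[s[:2],z]-p))[:2].round(4))
E
python3 - <<'E'
from d import *
M,p,y=tool(robot.get_obs());c=np.load("w7.npz")
print("A",disc(c,225,405,.044,M,p));print("B",disc(c,406,585,.044,M,p))
E
python3 -m pendant '[{"jaw":0,"linear":[0,0,-0.3],"twist":0},{"jaw":0,"linear":[0,0,-0.3],"twist":0},{"jaw":0,"linear":[0,0,-0.2],"twist":0},{"jaw":0,"linear":[0,0,-0.2],"twist":0},{"jaw":0,"linear":[0,0,-0.2],"twist":0},{"jaw":0,"linear":[0,0,-0.2],"twist":0},{"jaw":0,"linear":[0,0,-0.2],"twist":0},{"jaw":0,"linear":[0,0,-0.2],"twist":0},{"jaw":0,"linear":[0,0,-0.2],"twist":0},{"jaw":0,"linear":[0,0,-0.2],"twist":0},{"jaw":0,"linear":[0,0,-0.2],"twist":0},{"jaw":0,"linear":[0,0,0],"twist":0}]'
python3 - <<'E'
from d import *
from rig import cams
o=robot.get_obs();M,p,y=tool(o);c=cams.camera("wrist");np.savez("w8.npz",**c)
P=cloud(c);print(p, "tongue z",np.median(P[190:225,305:328,2]),"disc z front/back",[float(np.median(P[v:v+5,300:330,2])) for v in(10,60,110,130)],"lr",[float(np.median(P[60:80,u:u+5,2])) for u in(255,315,370)],o["moment"],o["ft_force"])
E
```

```text
A world [0.5777 0.2703] r 0.0319 n 358 tool [0.1034 0.0006]
B world [0.5655 0.1959] r 0.0323 n 347 tool [0.1027 0.076 ]
time: 19.1
position: [0.4769, 0.2869, 0.0859]
tool_rot: [0.997, -0.077, 0.0, -0.0]
ft_force: [0.2, 0.4, -2.3]
grip_width: 0.022
grip_force: 60.0
[0.47686976 0.28692726 0.08594857] tongue z 0.0454761583742056 disc z front/back [0.0534129680692169, 0.05383707699723041, 0.05379550139992931, 0.05362150994110336] lr [0.05359139942973853, 0.053835536978575724, 0.05350934593738253] [ 0.05760539  0.08215377 -0.00034127] [ 0.20189906  0.41076061 -2.27812254]
```

```bash
python3 -m pendant '[{"jaw":0,"linear":[0,0,-0.3],"twist":0},{"jaw":0,"linear":[0,0,-0.7],"twist":0},{"jaw":0,"linear":[-0.3,0,-1.1],"twist":0},{"jaw":0,"linear":[-0.6,0,-1.5],"twist":0},{"jaw":0,"linear":[-0.9,0,-1.7],"twist":0},{"jaw":0,"linear":[-0.9,0,-1.7],"twist":0},{"jaw":0,"linear":[-0.9,0.3,-1.7],"twist":0},{"jaw":0,"linear":[-0.6,0.6,-1.7],"twist":0},{"jaw":0,"linear":[-0.3,1,-1.5],"twist":0},{"jaw":0,"linear":[0,1.4,-1.1],"twist":0},{"jaw":0,"linear":[0,1.8,-0.7],"twist":0},{"jaw":0,"linear":[0,2.2,-0.3],"twist":0}]'
python3 -m pendant '[{"jaw":0,"linear":[0,2.4,0],"twist":0},{"jaw":0,"linear":[0,2.4,0],"twist":0},{"jaw":0,"linear":[0,2.4,0],"twist":0},{"jaw":0,"linear":[0,2.4,0],"twist":0},{"jaw":0,"linear":[0,2.4,0],"twist":0},{"jaw":0,"linear":[0,2.4,0],"twist":0},{"jaw":0,"linear":[0,2.4,0],"twist":0},{"jaw":0,"linear":[0,2.4,0],"twist":0},{"jaw":0,"linear":[0,2.4,0],"twist":0},{"jaw":0,"linear":[0,2.4,0],"twist":0},{"jaw":0,"linear":[0,2.4,0],"twist":0},{"jaw":0,"linear":[0,2.4,0],"twist":0}]'
python3 -m pendant '[{"jaw":0,"linear":[0,2.4,0],"twist":0},{"jaw":0,"linear":[0.3,2.4,0],"twist":-0.3},{"jaw":0,"linear":[0.3,2.4,0],"twist":-0.3},{"jaw":0,"linear":[0.3,2.4,0],"twist":-0.3},{"jaw":0,"linear":[0.3,2.4,0],"twist":-0.3},{"jaw":0,"linear":[0.3,2.4,0],"twist":-0.3},{"jaw":0,"linear":[0.3,2.4,0],"twist":-0.3},{"jaw":0,"linear":[0.3,2.4,0],"twist":-0.3},{"jaw":0,"linear":[0,2.4,0],"twist":-0.2},{"jaw":0,"linear":[0,2.1,0],"twist":0},{"jaw":0,"linear":[0,1.8,0],"twist":0},{"jaw":0,"linear":[0,1.5,0],"twist":0}]'
python3 -m pendant '[{"jaw":0,"linear":[0,1.3,0],"twist":0},{"jaw":0,"linear":[0,1,0],"twist":0},{"jaw":0,"linear":[0,0.8,0],"twist":0},{"jaw":0,"linear":[0,0.6,0],"twist":0},{"jaw":0,"linear":[0,0.3,0],"twist":0},{"jaw":0,"linear":[0,0.2,0],"twist":0},{"jaw":0,"linear":[0,0,0],"twist":0},{"jaw":0,"linear":[0,0,0],"twist":0}]'
python3 - <<'E'
from d import *
from rig import cams
o=robot.get_obs();M,p,y=tool(o);c=cams.camera("wrist");np.savez("w9.npz",**c);cv2.imwrite("pics/w9.png",c["color"][:320])
print(p,y,disc(c,215,415,p[2]-.0316,M,p))
E
```

```text
time: 20.15
position: [0.4215, 0.2219, 0.228]
tool_rot: [0.997, -0.076, 0.002, -0.001]
ft_force: [0.1, -0.7, -1.8]
grip_width: 0.0219
grip_force: 60.0
time: 21.15
position: [0.3763, -0.0639, 0.2265]
tool_rot: [0.997, -0.077, 0.001, 0.0]
ft_force: [0.4, -0.1, -1.8]
grip_width: 0.0217
grip_force: 60.0
time: 22.15
position: [0.3616, -0.3349, 0.2266]
tool_rot: [0.998, -0.057, 0.0, 0.001]
ft_force: [0.3, 0.3, -1.4]
grip_width: 0.0214
grip_force: 60.0
time: 22.82
position: [0.3571, -0.3746, 0.2254]
tool_rot: [0.998, -0.057, -0.0, -0.0]
ft_force: [-0.4, -0.2, -2.3]
grip_width: 0.0212
grip_force: 60.0
[ 0.35707399 -0.37455906  0.22541836] -6.495933234939573 world [ 0.4588 -0.3868] r 0.0319 n 342 tool [0.1024 0.0007]
```

View pics/w9.png

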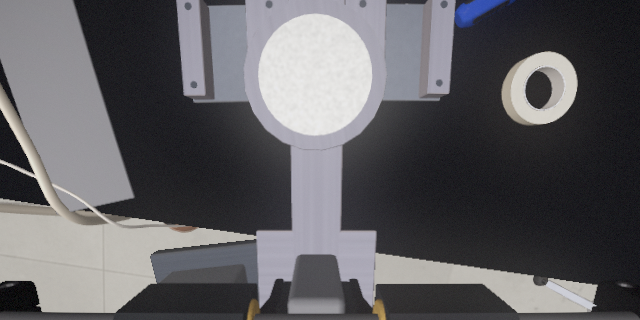

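The disc rides level at (315,75). The reader's outer rails are at columns 180-208 and 423-447, with their fronts near row 95. Next I'll measure the reader.

```bash
python3 - <<'E'
from h import *
from rig import robot
c=np.load("w9.npz");M,p,yaw=tool(robot.get_obs());P=cloud(c);z=P[...,2]
m=((z>.0265)&(z<.047)).astype(np.uint8);m[:,232:400]=0;m[130:]=0;m[:,:170]=0;m[:,460:]=0
m=cv2.morphologyEx(m,cv2.MORPH_OPEN,np.ones((3,3)))
def T(u,v,z): return (M.T@((atz(c,u,v,z).T-p).T)) 
L=[];R=[]
for v in range(8,90,3):
    k=np.where(m[v])[0];L.append([v,k[k<300].min()-.5,k[k<300].max()+.5]);R.append([v,k[k>300].min()-.5,k[k>300].max()+.5])
for nm,X in(("L",L),("R",R)):
    X=np.array(X)
    for j in(1,2):
        Q=T(X[:,j],X[:,0],.036);q=np.polyfit(Q[0],Q[1],1);r=Q[1]-np.polyval(q,Q[0]);k=abs(r)<.001;q=np.polyfit(Q[0][k],Q[1][k],1);print(nm,j,"slope",np.degrees(q[0]).round(2),"y@.15",np.polyval(q,.15).round(4),r.std().round(5))
F=[]
for u in list(range(188,205,2))+list(range(428,444,2)):
    F.append(T(u,np.where(m[:,u])[0].max()+.5,.036))
F=np.array(F);q=np.polyfit(F[:,1],F[:,0],1);print("front x@y0",q[1],"slope deg",np.degrees(q[0]),F[:,0].round(4))
print("z rails",np.median(z[m>0]),"row0 x",T(315,0,.036))
E
```

```text
L 1 slope -0.44 y@.15 -0.1154 0.00033
L 2 slope -0.31 y@.15 -0.0937 0.00037
R 1 slope -0.51 y@.15 0.0953 0.00035
R 2 slope -0.41 y@.15 0.1168 0.00064
front x@y0 0.1155670269858386 slope deg 0.3161317511682895 [0.1151 0.1151 0.115  0.115  0.115  0.115  0.115  0.1149 0.1149 0.1158
 0.1166 0.1158 0.1158 0.1158 0.1159 0.1167 0.1167]
z rails 0.03478067728127911 row0 x [1.90167639e-01 4.64844780e-05 1.89418158e-01]
```

```bash
python3 -m pendant '[{"jaw":0,"linear":[0.3,0.1,0],"twist":-0.4},{"jaw":0,"linear":[0.7,0,0],"twist":0},{"jaw":0,"linear":[1,0,0],"twist":0},{"jaw":0,"linear":[1,0,0],"twist":0},{"jaw":0,"linear":[1,0,0.3],"twist":0},{"jaw":0,"linear":[0.7,0,0.7],"twist":0},{"jaw":0,"linear":[0.4,0,1.1],"twist":0},{"jaw":0,"linear":[0.2,0,1.5],"twist":0},{"jaw":0,"linear":[0,0,1.8],"twist":0},{"jaw":0,"linear":[0,0,1.8],"twist":0},{"jaw":0,"linear":[0,0,1.5],"twist":0},{"jaw":0,"linear":[0,0,1.1],"twist":0}]'
python3 -m pendant '[{"jaw":0,"linear":[0,0,0.8],"twist":0},{"jaw":0,"linear":[0,0,0.5],"twist":0},{"jaw":0,"linear":[0,0,0.2],"twist":0},{"jaw":0,"linear":[0,0,0],"twist":0},{"jaw":0,"linear":[0,0,0],"twist":0},{"jaw":0,"linear":[0,0,0],"twist":0}]'
python3 - <<'E'
from d import *
from rig import cams
o=robot.get_obs();M,p,y=tool(o);c=cams.camera("wrist");np.savez("w10.npz",**c);cv2.imwrite("pics/w10.png",c["color"][:320])
print(p,y,disc(c,225,405,p[2]-.0316,M,p))
R=.5116,-.3929;t=M.T@(np.array([.5116,-.3929,.036])-p);print("bay1 est in tool",t)
z=cloud(c)[...,2]
for v in(30,90,140):
    k=abs(z[v]-.034)<.009;k=np.where(k)[0];print(v,[ (M.T@(atz(c,u,v,.036)-p))[:2].round(4).tolist()+[int(u)] for u in k[np.r_[True,np.diff(k)>4]|np.r_[np.diff(k)>4,True]]])
E
```

```text
time: 23.87
position: [0.409, -0.3807, 0.1249]
tool_rot: [0.999, -0.053, -0.001, -0.002]
ft_force: [0.1, 0.6, -1.9]
grip_width: 0.0218
grip_force: 60.0
time: 24.37
position: [0.41, -0.3824, 0.1133]
tool_rot: [0.999, -0.053, 0.001, 0.001]
ft_force: [0.6, 0.3, -1.9]
grip_width: 0.0217
grip_force: 60.0
[ 0.41003789 -0.38236761  0.11331755] -6.120793816533227 world [ 0.5118 -0.3939] r 0.0321 n 374 tool [0.1024 0.0006]
bay1 est in tool [ 0.1020162  -0.00045744  0.07743566]
30 [[0.1366, -0.1161, 109], [0.136, -0.0936, 148], [0.1354, -0.0584, 210], [0.1351, -0.032, 257], [0.1351, 0.0334, 374], [0.1354, 0.0575, 417], [0.136, 0.0916, 477], [0.1366, 0.1152, 518]]
90 [[0.1045, -0.1159, 116], [0.1041, -0.0939, 153], [0.1036, -0.0586, 213], [0.1035, -0.0406, 244], [0.1035, 0.0409, 385], [0.1036, 0.0572, 413], [0.1041, 0.0923, 473], [0.1045, 0.1149, 511]]
140 [[0.0761, -0.1158, 122], [0.0759, -0.0938, 158], [0.0756, -0.0587, 216], [0.0754, -0.0204, 280], [0.0754, 0.0207, 349], [0.0756, 0.0577, 411], [0.0759, 0.0927, 469], [0.0762, 0.1148, 505]]
```

View pics/w10.png

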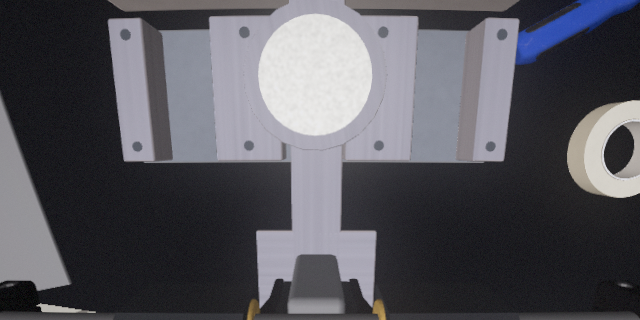

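The disc sits above bay 1, within about 1.5 mm of centre. I'll shift it 1 mm to the left and lower it.

```bash
python3 -m pendant '[{"jaw":0,"linear":[0,-0.1,0.3],"twist":0},{"jaw":0,"linear":[0,0,0.6],"twist":0},{"jaw":0,"linear":[0,0,0.8],"twist":0},{"jaw":0,"linear":[0,0,0.6],"twist":0},{"jaw":0,"linear":[0,0,0.4],"twist":0},{"jaw":0,"linear":[0,0,0.2],"twist":0},{"jaw":0,"linear":[0,0,0.2],"twist":0},{"jaw":0,"linear":[0,0,0.2],"twist":0},{"jaw":0,"linear":[0,0,0.2],"twist":0},{"jaw":0,"linear":[0,0,0.2],"twist":0},{"jaw":0,"linear":[0,0,0.2],"twist":0},{"jaw":0,"linear":[0,0,0.2],"twist":0}]'
python3 -m pendant '[{"jaw":0,"linear":[0,0,0.3],"twist":0},{"jaw":0,"linear":[0,0,0.4],"twist":0},{"jaw":0,"linear":[0,0,0.3],"twist":0},{"jaw":0,"linear":[0,0,0.1],"twist":0},{"jaw":0,"linear":[0,0,0],"twist":0},{"jaw":0,"linear":[0,0,0],"twist":0}]'
python3 - <<'E'
from d import *
from rig import cams
o=robot.get_obs();M,p,y=tool(o);c=cams.camera("wrist");np.savez("w11.npz",**c);cv2.imwrite("pics/w11.png",c["color"][:320])
print(p,y,disc(c,225,405,.044,M,p))
z=cloud(c)[...,2];print(np.median(z[60:90,300:330]))
for v in(20,140):
    k=abs(z[v]-.034)<.009;k=np.where(k)[0];print(v,[ (M.T@(atz(c,u,v,.036)-p))[:2].round(4).tolist()+[int(u)] for u in k[np.r_[True,np.diff(k)>4]|np.r_[np.diff(k)>4,True]]])
F=[np.where((z[:200,u]>.027)&(z[:200,u]<.05))[0].max()+.5 for u in(195,210,225,400,415,430)];print("front",[(M.T@(atz(c,u,f,.036)-p))[:2].round(4).tolist() for u,f in zip((195,210,225,400,415,430),F)])
E
```

```text
time: 25.42
position: [0.4099, -0.381, 0.0716]
tool_rot: [0.999, -0.053, 0.0, 0.0]
ft_force: [-0.8, 0.2, -2.0]
grip_width: 0.0218
grip_force: 60.0
time: 25.92
position: [0.4097, -0.3809, 0.0604]
tool_rot: [0.999, -0.053, -0.0, -0.0]
ft_force: [0.8, 0.1, -2.1]
grip_width: 0.0217
grip_force: 60.0
[ 0.40974658 -0.38086785  0.06042654] -6.118801758119794 world [ 0.5115 -0.3924] r 0.0319 n 352 tool [0.1024 0.0006]
0.04342325739512657
20 [[0.1258, -0.114, 50], [0.1249, -0.0903, 103], [0.1241, -0.0567, 180], [0.1236, -0.0247, 255], [0.1236, -0.0209, 264], [0.1235, -0.0104, 289], [0.1235, -0.0082, 294], [0.1235, -0.0057, 300], [0.1235, -0.0027, 307], [0.1235, -0.0002, 313], [0.1235, 0.0023, 319], [0.1235, 0.004, 323], [0.1235, 0.0065, 329], [0.1235, 0.0091, 335], [0.1235, 0.0133, 345], [0.1235, 0.0171, 354], [0.1235, 0.0175, 355], [0.1236, 0.0201, 361], [0.1236, 0.0222, 366], [0.1236, 0.0243, 371], [0.1241, 0.0588, 452], [0.1249, 0.0922, 529], [0.1258, 0.1163, 583]]
140 [[0.0753, -0.1146, 66], [0.0749, -0.0903, 117], [0.0745, -0.0567, 189], [0.0743, -0.0166, 277], [0.0743, -0.0139, 283], [0.0743, 0.002, 318], [0.0743, 0.0047, 324], [0.0743, 0.0165, 350], [0.0743, 0.0192, 356], [0.0746, 0.0588, 443], [0.075, 0.0927, 516], [0.0754, 0.1165, 566]]
front [[0.064, -0.0548], [0.0644, -0.0478], [0.0644, -0.0409], [0.0644, 0.0398], [0.0645, 0.0467], [0.0645, 0.0537]]
```

Disc A is seated in bay 1 within about 2 mm. Next I'll retract and go for disc B.

```bash
python3 -m pendant '[{"jaw":0,"linear":[-0.5,0,0],"twist":0},{"jaw":0,"linear":[-1,0,0],"twist":0},{"jaw":0,"linear":[-1.5,0,0],"twist":0},{"jaw":0,"linear":[-1.5,0,0],"twist":0},{"jaw":0,"linear":[-1.5,0,0],"twist":0},{"jaw":0,"linear":[-1.5,0,0],"twist":0},{"jaw":0,"linear":[-1.5,0,0],"twist":0},{"jaw":0,"linear":[-1.5,0,0],"twist":0},{"jaw":0,"linear":[-0.5,0,-1.5],"twist":0},{"jaw":0,"linear":[0,0,-2.5],"twist":0},{"jaw":0,"linear":[0,0,-2.5],"twist":0},{"jaw":0,"linear":[0,0,-1.5],"twist":0}]'
python3 -m pendant '[{"jaw":0,"linear":[0.5,-1.5,0],"twist":0},{"jaw":0,"linear":[0.8,-3,0],"twist":0},{"jaw":0,"linear":[0.8,-3,0],"twist":0},{"jaw":0,"linear":[0.8,-3,0],"twist":0},{"jaw":0,"linear":[0.8,-3,0],"twist":0},{"jaw":0,"linear":[0.8,-3,0],"twist":0},{"jaw":0,"linear":[0.8,-3,0],"twist":0},{"jaw":0,"linear":[0.8,-3,0],"twist":0},{"jaw":0,"linear":[0.8,-3,0],"twist":0},{"jaw":0,"linear":[0.8,-3,0],"twist":0},{"jaw":0,"linear":[0.8,-3,0],"twist":0.7},{"jaw":0,"linear":[0,-3,0],"twist":1}]'
python3 -m pendant '[{"jaw":0,"linear":[-0.5,-3,0],"twist":1},{"jaw":0,"linear":[-1,-3,0],"twist":0},{"jaw":0,"linear":[-1,-3,0],"twist":0},{"jaw":0,"linear":[-1.2,-3,0],"twist":0},{"jaw":0,"linear":[-1.2,-3,0],"twist":0},{"jaw":0,"linear":[-1.2,-3,0],"twist":0},{"jaw":0,"linear":[-1.2,-3,0],"twist":0},{"jaw":0,"linear":[-1,-2,0],"twist":0},{"jaw":0,"linear":[-0.5,-1,0],"twist":0},{"jaw":0,"linear":[0,0,0],"twist":0},{"jaw":0,"linear":[0,0,0],"twist":0}]'
python3 t.py
python3 - <<'E'
from h import *
from rig import robot
M,p,y=tool(robot.get_obs());print(y,"B in tool",M.T@(np.array([.5655,.1959,.036])-p), "twist",y+8.83)
E
```

```text
time: 26.97
position: [0.2996, -0.3694, 0.1425]
tool_rot: [0.999, -0.054, 0.0, 0.001]
ft_force: [0.4, -0.5, -2.2]
grip_width: 0.0214
grip_force: 60.0
time: 27.97
position: [0.4233, -0.0345, 0.1409]
tool_rot: [0.998, -0.069, 0.001, 0.0]
ft_force: [-0.2, -0.0, -1.3]
grip_width: 0.0217
grip_force: 60.0
time: 28.88
position: [0.3707, 0.2152, 0.1407]
tool_rot: [0.997, -0.076, -0.0, 0.0]
ft_force: [0.5, -0.5, -1.1]
grip_width: 0.0214
grip_force: 60.0
tip-down deg 0.11 z0 0.0404 n 6425/6425 [0.3707 0.2152 0.1407] -8.72 [ 0.5 -0.5 -1.1] [0.03 0.05 0.04] 28.8833
-8.799562616908863 B in tool [ 0.19501003 -0.01107526  0.10467312] twist 0.03043738309113664
```

```bash
python3 -m pendant '[{"jaw":0,"linear":[-0.5,-0.6,1],"twist":0},{"jaw":0,"linear":[-0.5,-0.57,2],"twist":0},{"jaw":0,"linear":[0,0,2],"twist":0},{"jaw":0,"linear":[0,0,1.5],"twist":0},{"jaw":0,"linear":[0,0,0.9],"twist":0},{"jaw":0,"linear":[0,0,0.5],"twist":0},{"jaw":0,"linear":[0,0,0],"twist":0},{"jaw":0,"linear":[0,0,0],"twist":0}]'
python3 - <<'E'
from h import *
from rig import robot
M,p,y=tool(robot.get_obs());print(y,"B in tool",M.T@(np.array([.5655,.1959,.036])-p))
E
```

```text
time: 29.6
position: [0.3637, 0.2278, 0.0616]
tool_rot: [0.997, -0.078, -0.0, 0.0]
ft_force: [-0.1, -0.6, -1.0]
grip_width: 0.0215
grip_force: 60.0
-8.901164681998504 B in tool [0.20428941 0.0003252  0.02562054]
```

```bash
python3 -m pendant '[{"jaw":0,"linear":[0.5,0,0],"twist":0},{"jaw":0,"linear":[1,0,0],"twist":0},{"jaw":0,"linear":[1.2,0,0],"twist":0},{"jaw":0,"linear":[1.2,0,0],"twist":0},{"jaw":0,"linear":[1.2,0,0],"twist":0},{"jaw":0,"linear":[1.2,0,0],"twist":0},{"jaw":0,"linear":[1.2,0,0],"twist":0},{"jaw":0,"linear":[1.2,0,0],"twist":0},{"jaw":0,"linear":[1,0,0],"twist":0},{"jaw":0,"linear":[0.5,0,0],"twist":0},{"jaw":0,"linear":[0,0,0],"twist":0},{"jaw":0,"linear":[0,0,0],"twist":0}]'
python3 - <<'E'
from d import *
from rig import cams
o=robot.get_obs();M,p,y=tool(o);c=cams.camera("wrist");np.savez("w12.npz",**c);cv2.imwrite("pics/w12.png",c["color"][:320])
print(p,y,"B",disc(c,225,405,.044,M,p))
E
```

```text
time: 30.6
position: [0.4637, 0.2127, 0.0614]
tool_rot: [0.997, -0.077, -0.001, 0.0]
ft_force: [-0.5, -0.3, -1.5]
grip_width: 0.0215
grip_force: 60.0
[0.46366071 0.21271706 0.06135823] -8.83336879973074 B world [0.5652 0.1947] r 0.0319 n 336 tool [0.1031 0.0022]
```

```bash
python3 -m pendant '[{"jaw":0,"linear":[0,0.1,-0.3],"twist":0},{"jaw":0,"linear":[0,0,-0.3],"twist":0},{"jaw":0,"linear":[0,0,-0.2],"twist":0},{"jaw":0,"linear":[0,0,-0.2],"twist":0},{"jaw":0,"linear":[0,0,-0.2],"twist":0},{"jaw":0,"linear":[0,0,-0.2],"twist":0},{"jaw":0,"linear":[0,0,-0.2],"twist":0},{"jaw":0,"linear":[0,0,-0.2],"twist":0},{"jaw":0,"linear":[0,0,-0.2],"twist":0},{"jaw":0,"linear":[0,0,-0.2],"twist":0},{"jaw":0,"linear":[0,0,-0.2],"twist":0},{"jaw":0,"linear":[0,0,0],"twist":0}]'
python3 - <<'E'
from d import *
from rig import cams
o=robot.get_obs();M,p,y=tool(o);c=cams.camera("wrist");P=cloud(c)
print(p,y,"disc z",[float(np.median(P[v:v+5,300:330,2]).round(4)) for v in(10,60,110,130)],"lr",[float(np.median(P[60:80,u:u+5,2]).round(4)) for u in(260,315,370)],disc(c,225,405,p[2]-.0316,M,p))
E
```

```text
time: 31.65
position: [0.4641, 0.2119, 0.0859]
tool_rot: [0.997, -0.077, 0.0, -0.0]
ft_force: [-0.2, -0.7, -2.5]
grip_width: 0.0213
grip_force: 60.0
[0.4641288  0.21194875 0.08592548] -8.818572076209804 disc z [0.0534, 0.0537, 0.0538, 0.0536] lr [0.054, 0.0538, 0.0537] world [0.5657 0.1947] r 0.0321 n 361 tool [0.103  0.0015]
```

Disc B is level on the tongue, so I'll carry it to bay 2.

```bash
python3 -m pendant '[{"jaw":0,"linear":[0,0,-0.3],"twist":0},{"jaw":0,"linear":[0,0,-0.7],"twist":0},{"jaw":0,"linear":[-0.3,0,-1.1],"twist":0},{"jaw":0,"linear":[-0.6,0,-1.5],"twist":0},{"jaw":0,"linear":[-0.9,0,-1.7],"twist":0},{"jaw":0,"linear":[-0.9,0,-1.7],"twist":0},{"jaw":0,"linear":[-0.9,0.3,-1.7],"twist":0},{"jaw":0,"linear":[-0.6,0.6,-1.7],"twist":0},{"jaw":0,"linear":[-0.3,1,-1.5],"twist":0},{"jaw":0,"linear":[0,1.4,-1.1],"twist":0},{"jaw":0,"linear":[0,1.8,-0.7],"twist":0},{"jaw":0,"linear":[0,2.2,-0.3],"twist":0}]'
python3 -m pendant '[{"jaw":0,"linear":[0,2.4,0],"twist":0},{"jaw":0,"linear":[0,2.4,0],"twist":0},{"jaw":0,"linear":[0,2.4,0],"twist":0},{"jaw":0,"linear":[0,2.4,0],"twist":0},{"jaw":0,"linear":[0,2.4,0],"twist":0},{"jaw":0,"linear":[0,2.4,0],"twist":0},{"jaw":0,"linear":[0,2.4,0],"twist":0},{"jaw":0,"linear":[0,2.4,0],"twist":0},{"jaw":0,"linear":[0,2.4,0],"twist":0},{"jaw":0,"linear":[0,2.4,0],"twist":0},{"jaw":0,"linear":[0,2.4,0],"twist":0},{"jaw":0,"linear":[0,2.4,0],"twist":0}]'
python3 -m pendant '[{"jaw":0,"linear":[0.3,2.4,0],"twist":0},{"jaw":0,"linear":[0.5,2.4,0],"twist":-0.3},{"jaw":0,"linear":[0.7,2.4,0],"twist":-0.3},{"jaw":0,"linear":[0.7,2.4,0],"twist":-0.3},{"jaw":0,"linear":[0.7,2.4,0],"twist":-0.3},{"jaw":0,"linear":[0.7,2.4,0],"twist":-0.3},{"jaw":0,"linear":[0.7,2.4,0],"twist":-0.3},{"jaw":0,"linear":[0.7,2.4,0],"twist":-0.3},{"jaw":0,"linear":[0.7,2.4,0],"twist":-0.3},{"jaw":0,"linear":[0.6,2.1,0],"twist":-0.3},{"jaw":0,"linear":[0.5,1.8,0],"twist":0},{"jaw":0,"linear":[0.4,1.5,0],"twist":0}]'
python3 -m pendant '[{"jaw":0,"linear":[0.4,1.3,0],"twist":0},{"jaw":0,"linear":[0.3,1,0],"twist":0},{"jaw":0,"linear":[0.2,0.8,0],"twist":0},{"jaw":0,"linear":[0,0.6,0],"twist":0},{"jaw":0,"linear":[0,0.3,0],"twist":0},{"jaw":0,"linear":[0,0.1,0],"twist":0},{"jaw":0,"linear":[0,0,0],"twist":0},{"jaw":0,"linear":[0,0,0],"twist":0}]'
python3 - <<'E'
from d import *
from rig import cams
o=robot.get_obs();M,p,y=tool(o);c=cams.camera("wrist")
print(p,y,disc(c,215,415,p[2]-.0316,M,p),"bay2",M.T@(np.array([.5050,-.4706,.036])-p))
E
```

```text
time: 32.7
position: [0.4086, 0.1467, 0.2278]
tool_rot: [0.997, -0.076, 0.002, -0.0]
ft_force: [1.5, -0.6, -2.1]
grip_width: 0.0217
grip_force: 60.0
time: 33.7
position: [0.3635, -0.1388, 0.2265]
tool_rot: [0.997, -0.077, 0.0, 0.0]
ft_force: [0.6, 0.9, -1.7]
grip_width: 0.0215
grip_force: 60.0
time: 34.7
position: [0.3999, -0.4163, 0.2265]
tool_rot: [0.999, -0.054, 0.0, 0.001]
ft_force: [0.1, 0.1, -2.5]
grip_width: 0.0218
grip_force: 60.0
time: 35.37
position: [0.4044, -0.4559, 0.2255]
tool_rot: [0.999, -0.053, -0.0, -0.0]
ft_force: [-0.1, 0.2, -3.5]
grip_width: 0.0217
grip_force: 60.0
[ 0.40442026 -0.45590407  0.22549482] -6.103340698622305 world [ 0.5065 -0.4679] r 0.0320 n 364 tool [0.1028 0.0011] bay2 [0.10166369 0.00407861 0.18944234]
```

Disc B is nearly over bay 2. I'll descend partway with a 3 mm shift to the right, then check again.

```bash
python3 -m pendant '[{"jaw":0,"linear":[-0.1,0.3,0.3],"twist":0},{"jaw":0,"linear":[0,0,0.7],"twist":0},{"jaw":0,"linear":[0,0,1.1],"twist":0},{"jaw":0,"linear":[0,0,1.5],"twist":0},{"jaw":0,"linear":[0,0,1.8],"twist":0},{"jaw":0,"linear":[0,0,1.8],"twist":0},{"jaw":0,"linear":[0,0,1.5],"twist":0},{"jaw":0,"linear":[0,0,1.1],"twist":0},{"jaw":0,"linear":[0,0,0.7],"twist":0},{"jaw":0,"linear":[0,0,0.5],"twist":0},{"jaw":0,"linear":[0,0,0.2],"twist":0},{"jaw":0,"linear":[0,0,0],"twist":0}]'
python3 -m pendant '[{"jaw":0,"linear":[0,0,0],"twist":0},{"jaw":0,"linear":[0,0,0],"twist":0}]' >/dev/null
cat > r.py <<'E'
from d import *
from rig import cams
o=robot.get_obs();M,p,y=tool(o);c=cams.camera("wrist");np.savez("w13.npz",**c);cv2.imwrite("pics/w13.png",c["color"][:320])
print(p,y,disc(c,225,405,max(.044,p[2]-.0316),M,p),"bay2",M.T@(np.array([.5050,-.4706,.036])-p))
z=cloud(c)[...,2]
for v in(60,145):
    k=abs(z[v]-.034)<.009;k=np.where(k)[0];print(v,[ (M.T@(atz(c,u,v,.036)-p))[:2].round(4).tolist()+[int(u)] for u in k[np.r_[True,np.diff(k)>4]|np.r_[np.diff(k)>4,True]]])
for u in range(180,240,10):
    k=np.where((z[:200,u]>.027)&(z[:200,u]<.05))[0]
    if len(k): print("front",(M.T@(atz(c,u,k.max()+.5,.036)-p))[:2].round(4))
E
python3 r.py
```

```text
time: 36.42
position: [0.4033, -0.4596, 0.1134]
tool_rot: [0.999, -0.053, 0.0, -0.0]
ft_force: [0.7, 0.4, -2.0]
grip_width: 0.0215
grip_force: 60.0
[ 0.40362726 -0.46005194  0.11442124] -6.114989501462702 world [ 0.5057 -0.4721] r 0.0321 n 356 tool [0.1027 0.0011] bay2 [ 0.10183142 -0.00042643  0.07853511]
60 [[0.1232, -0.1853, 0], [0.1225, -0.1671, 29], [0.1215, -0.136, 80], [0.1208, -0.1091, 125], [0.1207, -0.1056, 131], [0.1206, -0.1015, 138], [0.1206, -0.0985, 143], [0.1204, -0.0904, 157], [0.1203, -0.0834, 169], [0.1203, -0.0828, 170], [0.1202, -0.0793, 176], [0.1202, -0.0776, 179], [0.1201, -0.0747, 184], [0.1201, -0.0706, 191], [0.12, -0.0677, 196], [0.12, -0.0654, 200], [0.12, -0.0625, 205], [0.1199, -0.0562, 216], [0.1199, -0.0533, 221], [0.1197, -0.0395, 245]]
145 [[0.0745, -0.1937, 2], [0.074, -0.1675, 42], [0.0735, -0.1362, 91], [0.0727, -0.0616, 212], [0.0726, -0.0585, 217], [0.0725, -0.0188, 283], [0.0725, 0.0178, 344], [0.0726, 0.0377, 377]]
front [ 0.0672 -0.0815]
front [ 0.0672 -0.0754]
front [ 0.0689 -0.0692]
front [ 0.0718 -0.0628]
front [ 0.0617 -0.0574]
front [ 0.0617 -0.0513]
```

```bash
python3 -m pendant '[{"jaw":0,"linear":[0,-0.1,0.3],"twist":0},{"jaw":0,"linear":[0,0,0.6],"twist":0},{"jaw":0,"linear":[0,0,0.8],"twist":0},{"jaw":0,"linear":[0,0,0.7],"twist":0},{"jaw":0,"linear":[0,0,0.4],"twist":0},{"jaw":0,"linear":[0,0,0.2],"twist":0},{"jaw":0,"linear":[0,0,0.2],"twist":0},{"jaw":0,"linear":[0,0,0.2],"twist":0},{"jaw":0,"linear":[0,0,0.2],"twist":0},{"jaw":0,"linear":[0,0,0.2],"twist":0},{"jaw":0,"linear":[0,0,0.2],"twist":0},{"jaw":0,"linear":[0,0,0.2],"twist":0}]'
python3 -m pendant '[{"jaw":0,"linear":[0,0,0.3],"twist":0},{"jaw":0,"linear":[0,0,0.4],"twist":0},{"jaw":0,"linear":[0,0,0.3],"twist":0},{"jaw":0,"linear":[0,0,0.1],"twist":0},{"jaw":0,"linear":[0,0,0],"twist":0},{"jaw":0,"linear":[0,0,0],"twist":0}]'
python3 r.py | head -1
python3 -m pendant '[{"jaw":0,"linear":[-0.5,0,0],"twist":0},{"jaw":0,"linear":[-1,0,0],"twist":0},{"jaw":0,"linear":[-1.5,0,0],"twist":0},{"jaw":0,"linear":[-1.5,0,0],"twist":0},{"jaw":0,"linear":[-1.5,0,0],"twist":0},{"jaw":0,"linear":[-1.5,0,0],"twist":0},{"jaw":0,"linear":[-1.5,0,0],"twist":0},{"jaw":0,"linear":[-1.5,0,0],"twist":0},{"jaw":0,"linear":[-0.5,0,-1.5],"twist":0},{"jaw":0,"linear":[0,0,-2.5],"twist":0},{"jaw":0,"linear":[0,0,-2.5],"twist":0},{"jaw":0,"linear":[0,0,-2.5],"twist":0}]'
python3 - <<'E'
from rig import cams
import cv2,numpy as np
c=cams.camera("top");np.savez("top2.npz",**c);cv2.imwrite("pics/top2.png",cv2.resize(c["color"][180:300,300:540],(800,400),interpolation=2))
E
```

```text
time: 37.63
position: [0.4035, -0.4587, 0.0716]
tool_rot: [0.999, -0.053, 0.0, 0.0]
ft_force: [0.0, 0.8, -1.4]
grip_width: 0.0217
grip_force: 60.0
time: 38.13
position: [0.4033, -0.4585, 0.0604]
tool_rot: [0.999, -0.053, -0.0, -0.0]
ft_force: [-1.1, -0.3, -1.6]
grip_width: 0.0216
grip_force: 60.0
[ 0.40334996 -0.45852231  0.06043203] -6.1171594545091965 world [ 0.5051 -0.4705] r 0.0317 n 295 tool [0.1024 0.0011] bay2 [0.10236023 0.00117946 0.02442373]
time: 39.18
position: [0.2926, -0.4463, 0.1513]
tool_rot: [0.999, -0.054, -0.0, -0.001]
ft_force: [-0.3, -1.4, -0.8]
grip_width: 0.0213
grip_force: 60.0
```

View pics/top2.png

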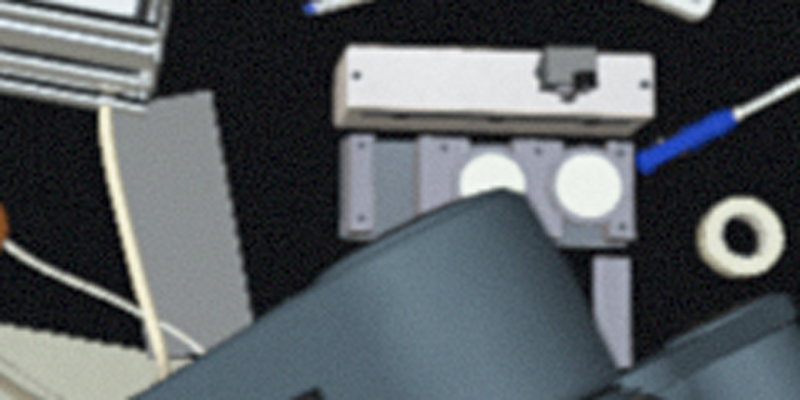

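Both discs sit in the reader's middle and right bays, and the lifter is clear. Before pushing the roller I'll park the lifter on the mat, further back from the stack's ledge.

```bash
python3 -m pendant '[{"jaw":0,"linear":[0.5,-1.5,0],"twist":0},{"jaw":0,"linear":[1.1,-3.1,0],"twist":0},{"jaw":0,"linear":[1.1,-3.1,0],"twist":0},{"jaw":0,"linear":[1.1,-3.1,0],"twist":0},{"jaw":0,"linear":[1.1,-3.1,0],"twist":0},{"jaw":0,"linear":[1.1,-3.1,0],"twist":0},{"jaw":0,"linear":[1.1,-3.1,0],"twist":0},{"jaw":0,"linear":[1.1,-3.1,0],"twist":0},{"jaw":0,"linear":[1.1,-3.1,0],"twist":0},{"jaw":0,"linear":[0.8,-2.5,0],"twist":0},{"jaw":0,"linear":[0.5,-1.5,0],"twist":-2},{"jaw":0,"linear":[0,0,0],"twist":-4}]'
python3 -m pendant '[{"jaw":0,"linear":[0,0,0],"twist":-4},{"jaw":0,"linear":[0,0,0],"twist":-2},{"jaw":0,"linear":[0,0,0],"twist":0},{"jaw":0,"linear":[0,0,0],"twist":0}]'
python3 - <<'E'
from h import *
from rig import robot,cams
c=np.load("top2.npz");print("mat far right corner top",atz(c,363.6,207.6,.003))
o=robot.get_obs();M,p,y=tool(o);print(p,y,"target in tool",M.T@(np.array([.439,-.148,.0466])-p))
c=cams.camera("wrist");np.savez("w14.npz",**c);cv2.imwrite("pics/w14.png",c["color"][:320])
E
```

```text
time: 40.23
position: [0.4304, -0.1523, 0.1496]
tool_rot: [1.0, 0.002, -0.002, -0.002]
ft_force: [-0.2, -1.5, -1.3]
grip_width: 0.0217
grip_force: 60.0
time: 40.57
position: [0.4305, -0.1558, 0.1499]
tool_rot: [0.999, 0.051, -0.001, -0.001]
ft_force: [-0.4, 0.0, -1.9]
grip_width: 0.0214
grip_force: 60.0
mat far right corner top [ 0.62012203 -0.17250795  0.003     ]
[ 0.43051507 -0.15581998  0.14988309] 5.836630064718181 target in tool [ 0.00941669 -0.00675887  0.10327723]
```

View pics/w14.png

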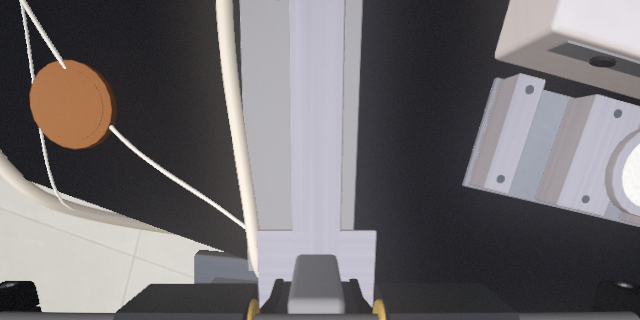

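```bash
python3 - <<'E'
from h import *
from rig import robot
c=np.load("w14.npz");M,p,y=tool(robot.get_obs());P=cloud(c);g=cv2.GaussianBlur(c["color"],(3,3),0).astype(int)
for v in(20,80,140,200,225):
    r=g[v,:,2];b=g[v,:,0];tube=np.where((r-b>12)&(r>150)&(np.arange(640)>200)&(np.arange(640)<265))[0]
    k=np.where(g[v,345:400,1]<100)[0][0]+345
    print(v,"tube right edge",atz(c,tube.max(),v,.008)[:2].round(4),"top z",np.nanmax(P[v,tube,2]).round(4),"mat right",atz(c,k-.5,v,.003)[:2].round(4), "tool y",(M.T@(atz(c,tube.max(),v,.008)-p))[:2].round(4),(M.T@(atz(c,k-.5,v,.003)-p))[:2].round(4))
E
```

```text
20 tube right edge [ 0.5837 -0.08  ] top z 0.0337 mat right [ 0.5944 -0.1728] tool y [ 0.1601 -0.06  ] [0.1614 0.0334]
80 tube right edge [ 0.5435 -0.0858] top z 0.0257 mat right [ 0.5535 -0.1766] tool y [ 0.1195 -0.0583] [0.1202 0.0331]
140 tube right edge [ 0.501  -0.0942] top z 0.0203 mat right [ 0.5099 -0.1808] tool y [ 0.0764 -0.0543] [0.0765 0.0328]
200 tube right edge [ 0.4554 -0.1038] top z 0.294 mat right [ 0.463  -0.1845] tool y [ 0.03   -0.0493] [0.0294 0.0317]
225 tube right edge [ 0.4352 -0.1075] top z 0.0142 mat right [ 0.4423 -0.1863] tool y [ 0.0096 -0.0477] [0.0086 0.0314]
```

```bash
python3 -m pendant '[{"jaw":0,"linear":[0.4,-0.3,1],"twist":0},{"jaw":0,"linear":[0.5,-0.4,1.5],"twist":0},{"jaw":0,"linear":[0,0,2],"twist":0},{"jaw":0,"linear":[0,0,2],"twist":0},{"jaw":0,"linear":[0,0,1.5],"twist":0},{"jaw":0,"linear":[0,0,0.8],"twist":0},{"jaw":0,"linear":[0,0,0.5],"twist":0},{"jaw":0,"linear":[0,0,0.3],"twist":0},{"jaw":0,"linear":[0,0,0.2],"twist":0},{"jaw":0,"linear":[0,0,0.2],"twist":0},{"jaw":0,"linear":[0,0,0.2],"twist":0},{"jaw":0,"linear":[0,0,0],"twist":0}]'
python3 -m pendant '[{"jaw":0,"linear":[0,0,0],"twist":0},{"jaw":0,"linear":[0,0,0],"twist":0}]'
python3 t.py
```

```text
time: 41.62
position: [0.4401, -0.1491, 0.0488]
tool_rot: [0.999, 0.051, 0.0, 0.0]
ft_force: [0.7, -0.0, -2.2]
grip_width: 0.0215
grip_force: 60.0
time: 41.78
position: [0.4401, -0.149, 0.0489]
tool_rot: [0.999, 0.051, 0.0, 0.0]
ft_force: [0.6, 0.3, -1.8]
grip_width: 0.0218
grip_force: 60.0
tip-down deg 0.02 z0 0.0405 n 6413/6413 [ 0.4401 -0.149   0.0489] 5.88 [ 0.6  0.3 -1.8] [0.01 0.06 0.02] 41.7833
```

```bash
python3 -m pendant '[{"jaw":0,"linear":[0,0,0.2],"twist":0},{"jaw":0,"linear":[0,0,0],"twist":0},{"jaw":0.5,"linear":[0,0,0],"twist":0},{"jaw":0.5,"linear":[0,0,0],"twist":0},{"jaw":0.5,"linear":[0,0,0],"twist":0},{"jaw":0.5,"linear":[0,0,0],"twist":0},{"jaw":0.5,"linear":[0,0,0],"twist":0},{"jaw":0.5,"linear":[0,0,0],"twist":0}]' 
python3 -m pendant '[{"jaw":0.5,"linear":[0,0,-1],"twist":0},{"jaw":0.5,"linear":[0,0,-2],"twist":0},{"jaw":0.5,"linear":[0,0,-2.5],"twist":0},{"jaw":0.5,"linear":[0,0,-3],"twist":0},{"jaw":0.3,"linear":[0,0,-3],"twist":3},{"jaw":0,"linear":[0,0,-3],"twist":3},{"jaw":0,"linear":[0,0,-3],"twist":3},{"jaw":0,"linear":[0,0,-1.5],"twist":3},{"jaw":0,"linear":[0,0,0],"twist":0},{"jaw":0,"linear":[0,0,0],"twist":0}]' 
python3 - <<'E'
from h import *
from rig import robot,cams
M,p,y=tool(robot.get_obs());print(y,"start in tool",M.T@(np.array([.5684,-.414,.147])-p))
c=cams.camera("wrist");np.savez("w15.npz",**c)
P=cloud(c);print("tongue z along",[float(np.median(P[v,300:335,2])) for v in (10,40,70,100)])
q=(P[...,2]>.055)&(P[...,2]<.08)&(np.arange(480)[:,None]<260);print("handle",np.median(P[q],0))
R=M;g=[proj(c,x) for x in([.436,-.149,.069],[.58,-.134,.007])];print(g)
cv2.imwrite("pics/w15.png",c["color"])
E
```

```text
time: 42.5
position: [0.4399, -0.149, 0.0466]
tool_rot: [0.999, 0.051, 0.0, 0.0]
ft_force: [-0.4, 0.0, 0.2]
grip_width: 0.0427
grip_force: 0.0
time: 43.33
position: [0.44, -0.149, 0.2371]
tool_rot: [0.999, -0.053, 0.001, 0.0]
ft_force: [-0.3, 0.3, -0.2]
grip_width: 0.0113
grip_force: 0.0
-6.046958241612407 start in tool [0.15545726 0.24995269 0.09054783]
tongue z along [-0.0011884246162483904, 0.0011850588166704573, 0.0013608421363952624, 0.0020911628450524214]
handle [ 0.58480807 -0.33907228  0.07317902]
[array([315.31075955, 234.5006597 ]), array([284.39518682,  77.39733172])]
```

View pics/w15.png

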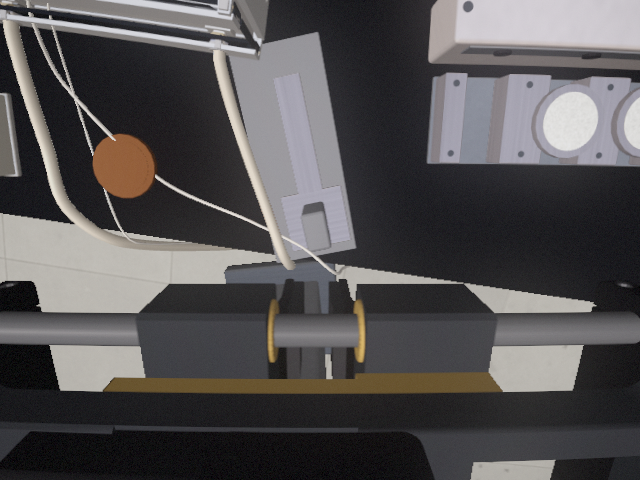

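The lifter lies flat within the mat: handle at about (315,228), tip at (286,75). I'll confirm the roller position from the saved top-camera depth, then go there.

```bash
python3 - <<'E'
from h import *
P=cloud(np.load("top2.npz"));k=(P[...,2]>.128)&(P[...,2]<.19)&(P[...,0]>.53)&(P[...,0]<.64)&(P[...,1]<-.38)&(P[...,1]>-.52)
print(k.sum(),P[k].mean(0),P[k].min(0),P[k].max(0))
E
python3 -m pendant '[{"jaw":0,"linear":[0.6,1,0],"twist":0},{"jaw":0,"linear":[1.2,2,0],"twist":0},{"jaw":0,"linear":[1.7,2.7,0],"twist":0},{"jaw":0,"linear":[1.8,2.9,0],"twist":0},{"jaw":0,"linear":[1.8,2.9,0],"twist":0},{"jaw":0,"linear":[1.8,2.9,0],"twist":0},{"jaw":0,"linear":[1.8,2.9,0],"twist":0},{"jaw":0,"linear":[1.8,2.9,0],"twist":0},{"jaw":0,"linear":[1.4,2.3,0],"twist":0},{"jaw":0,"linear":[1,1.6,0],"twist":0},{"jaw":0,"linear":[0.6,0.9,0],"twist":0},{"jaw":0,"linear":[0,0,0],"twist":0}]'
python3 - <<'E'
from h import *
from rig import robot,cams
M,p,y=tool(robot.get_obs());print(y,p,"start in tool",M.T@(np.array([.5684,-.414,.147])-p),"roller",M.T@(np.array([.5696,-.4493,.149])-p))
c=cams.camera("wrist");P=cloud(c)[:262];k=(P[...,2]>.125)&(P[...,2]<.175)&(P[...,0]>.52)&(P[...,0]<.64)&(P[...,1]<-.4)&(P[...,1]>-.52);print(k.sum(),P[k].mean(0) if k.any() else 0)
E
```

```text
45 [ 0.57031721 -0.44691828  0.15680335] [ 0.56429961 -0.45708453  0.14633312] [ 0.57807022 -0.43836896  0.16423835]
time: 44.38
position: [0.5674, -0.4172, 0.2332]
tool_rot: [0.999, -0.054, -0.001, -0.0]
ft_force: [0.5, -0.0, 0.5]
grip_width: 0.0003
grip_force: 0.0
-6.211667548342761 [ 0.56741221 -0.4171736   0.23320451] start in tool [ 0.00078697 -0.00320691  0.08620535] roller [0.005796   0.03175471 0.08417444]
680 [ 0.57114135 -0.44842013  0.15428506]
```

```bash
python3 -m pendant '[{"jaw":0,"linear":[0,-0.7,1],"twist":0},{"jaw":0,"linear":[0,0,1.8],"twist":0},{"jaw":0,"linear":[0,0,2],"twist":0},{"jaw":0,"linear":[0,0,1.8],"twist":0},{"jaw":0,"linear":[0,0,1.2],"twist":0},{"jaw":0,"linear":[0,0,0.8],"twist":0},{"jaw":0,"linear":[0,0,0],"twist":0},{"jaw":0,"linear":[0,0.5,0],"twist":0},{"jaw":0,"linear":[0,0.5,0],"twist":0},{"jaw":0,"linear":[0,0.5,0],"twist":0},{"jaw":0,"linear":[0,0.5,0],"twist":0},{"jaw":0,"linear":[0,0,0],"twist":0}]'
python3 -m pendant '[{"jaw":0,"linear":[0,0.5,0],"twist":0},{"jaw":0,"linear":[0,0.5,0],"twist":0},{"jaw":0,"linear":[0,0.5,0],"twist":0},{"jaw":0,"linear":[0,0.4,0],"twist":0},{"jaw":0,"linear":[0,0,0],"twist":0},{"jaw":0,"linear":[0,0,0],"twist":0}]'
cat > s.py <<'E'
from h import *
from rig import robot,cams
o=robot.get_obs();M,p,y=tool(o);print(p,o["ft_force"].round(2) if hasattr(o["ft_force"],"round") else o["ft_force"],"roller rest in tool",M.T@(np.array([.5696,-.4493,.149])-p))
for n in("top","wrist"):
    P=cloud(cams.camera(n))
    if n=="wrist": P=P[:262]
    k=(P[...,2]>.12)&(P[...,2]<.175)&(P[...,0]>.54)&(P[...,0]<.63)&(P[...,1]<-.41)&(P[...,1]>-.56);print(n,k.sum(),P[k].mean(0) if k.any() else 0)
E
python3 s.py
```

```text
time: 45.43
position: [0.5661, -0.429, 0.1516]
tool_rot: [0.999, -0.054, 0.001, 0.001]
ft_force: [-0.1, -0.7, 0.4]
grip_width: 0.0005
grip_force: 0.0
time: 45.93
position: [0.5639, -0.4459, 0.1503]
tool_rot: [0.999, -0.054, -0.0, -0.0]
ft_force: [0.6, 1.7, 0.5]
grip_width: 0.0007
grip_force: 0.8
[ 0.56394438 -0.4458579   0.15034814] [0.63 1.69 0.45] roller rest in tool [0.00599134 0.00281847 0.00134596]
top 0 0
wrist 0 0
```

```bash
python3 -m pendant '[{"jaw":0,"linear":[0,0.5,0],"twist":0},{"jaw":0,"linear":[0,0.5,0],"twist":0},{"jaw":0,"linear":[0,0.4,0],"twist":0},{"jaw":0,"linear":[0,0,0],"twist":0},{"jaw":0,"linear":[0,0,0],"twist":0},{"jaw":0,"linear":[0,0,0],"twist":0}]'
python3 s.py
```

```text
time: 46.53
position: [0.562, -0.4589, 0.1498]
tool_rot: [0.999, -0.053, -0.001, -0.001]
ft_force: [-1.0, 5.6, -3.0]
grip_width: 0.0003
grip_force: 2.4
[ 0.56204268 -0.45887779  0.1497952 ] [-0.98  5.63 -3.  ] roller rest in tool [ 0.00649487 -0.01032702  0.00080552]
top 0 0
wrist 0 0
```

The 5.6 N side force works out to about 0.74 rad, so the switch has tripped. I'll back off slowly, rise and check everything.

```bash
python3 -m pendant '[{"jaw":0,"linear":[0,-0.5,0],"twist":0},{"jaw":0,"linear":[0,-0.8,0],"twist":0},{"jaw":0,"linear":[0,-1,0],"twist":0},{"jaw":0,"linear":[0,-1,0],"twist":0},{"jaw":0,"linear":[0,-1,0],"twist":0},{"jaw":0,"linear":[0,-1,0],"twist":0},{"jaw":0,"linear":[0,0,-1.5],"twist":0},{"jaw":0,"linear":[0,0,-2.5],"twist":0},{"jaw":0,"linear":[0,0,-3],"twist":0},{"jaw":0,"linear":[-1,0,-3],"twist":0},{"jaw":0,"linear":[-1.5,0,-1.5],"twist":0},{"jaw":0,"linear":[-2,0,0],"twist":0}]'
python3 -m pendant '[{"jaw":0,"linear":[-3,0,0],"twist":0},{"jaw":0,"linear":[-3,0,0],"twist":0},{"jaw":0,"linear":[-3,0,0],"twist":0},{"jaw":0,"linear":[-3,0,0],"twist":0},{"jaw":0,"linear":[-1,0,0],"twist":0},{"jaw":0,"linear":[0,0,0],"twist":0},{"jaw":0,"linear":[0,0,0],"twist":0}]'
python3 - <<'E'
from d import *
from rig import cams
o=robot.get_obs();M,p,y=tool(o);print(p)
c=cams.camera("wrist");t=cams.camera("top");s=cams.camera("scene");np.savez("f.npz",**c)
for n,q in(("wrist",c),("top",t)):
    P=cloud(q)
    if n=="wrist":P=P[:262]
    k=(P[...,2]>.128)&(P[...,2]<.175)&(P[...,0]>.54)&(P[...,0]<.63)&(P[...,1]<-.40)&(P[...,1]>-.53);print(n,"roller",k.sum(),P[k].mean(0) if k.any() else 0)
    k=(abs(P[...,2]-.0435)<.004)&(P[...,0]>.44)&(P[...,0]<.56)&(P[...,1]<-.34)&(P[...,1]>-.52)
    Q=P[k]
    for b in([.5133,-.393],[.505,-.4706]):
        d=Q[np.hypot(*(Q[:,:2]-b).T)<.045];print("  disc",b,len(d),d.mean(0) if len(d) else 0)
    k=(P[...,2]>.058)&(P[...,2]<.078)&(P[...,0]>.38)&(P[...,0]<.52)&(P[...,1]<-.08)&(P[...,1]>-.22);print("  handle",k.sum(),P[k].mean(0) if k.any() else 0)
    for a in(.06,.1,.135): 
        w=np.array([.436+a*.995,-.149+a*.1018,.007]);u,v=proj(q,w).round().astype(int);print("  tongue",a,P[v,u].round(4) if 0<=v<len(P) and 0<=u<640 else None)
E
```

```text
time: 47.63
position: [0.5261, -0.4037, 0.271]
tool_rot: [0.999, -0.053, 0.004, 0.004]
ft_force: [-0.4, -0.7, 0.1]
grip_width: 0.0005
grip_force: 0.0
time: 48.22
position: [0.3948, -0.3888, 0.2662]
tool_rot: [0.999, -0.054, 0.001, 0.001]
ft_force: [0.6, 0.0, 0.7]
grip_width: 0.0005
grip_force: 0.0
[ 0.39479607 -0.38884459  0.26616578]
wrist roller 0 0
  disc [0.5133, -0.393] 3760 [ 0.51205693 -0.39213404  0.0432752 ]
  disc [0.505, -0.4706] 3851 [ 0.50584643 -0.46989889  0.0431386 ]
  handle 947 [ 0.43895508 -0.15298184  0.0669849 ]
  tongue 0.06 [ 0.496  -0.1419  0.0061]
  tongue 0.1 [ 0.5359 -0.1383  0.0058]
  tongue 0.135 [ 0.5706 -0.1342  0.0047]
top roller 42 [ 0.57018414 -0.44779853  0.15751717]
  disc [0.5133, -0.393] 294 [ 0.51731512 -0.39413183  0.04392768]
  disc [0.505, -0.4706] 117 [ 0.52322993 -0.45242084  0.04360686]
  handle 0 0
  tongue 0.06 [ 0.3494 -0.0846  0.8517]
  tongue 0.1 [ 0.5362 -0.1378  0.0063]
  tongue 0.135 [ 0.5702 -0.1348  0.0105]
```

The discs, the sprung-back roller and the flat lifter all check out, so I'll hand in.

```bash
python3 -c "
from rig import robot
print(robot.hand_in())"
```

```text
the job is handed in; nothing more can be done
None
```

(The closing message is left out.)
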